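# Put the parrot's mixed-up toys back on their own boards

## Robot

A 6-joint arm with a two-finger parallel gripper is mounted at the origin on the work surface. World frame = base frame: x ahead of the robot, y to its left, z up, the work surface at z = 0. Lengths are in m, angles in degrees, forces in N, time in s.
With the tool pointing down it reaches from about 0.2 to 0.875 m from the base axis. Payload 3.4 kg.
Tool frame: the origin (TCP) lies at the very end of the fingers, on their centre line; the grasp point (between the pads) lies 19 mm behind it; y points along the fingers, z is the direction in which the jaws open and shut, and the axes are right-handed (so a half turn about y gives the same grasp; the last joint's range is limited). The gripper opens to 94 mm and grips with 3 to 60 N. Pads are 16 mm wide; open, the fingers measure 119 mm over their backs; the gripper's body (75 mm by 177 mm) begins 78 mm behind the grasp point.
Start: joints at [-6.933, 15.808, 86.224, -0, 77.962, -6.933], TCP at [0.575, -0, 0.205] pointing down, gripper open.
Joint ranges: [-165.64, 165.64], [-43.16, 119.46], [12.63, 154.43], [-67.54, 247.53], [6.08, 155.33], [-154.97, 154.97]. Speed limits (degrees/s): [147.25, 147.25, 180, 180, 180, 180].

## Interface

Orientations are given as a 3x3 rotation matrix whose columns are the frame's x, y, z axes.
In Python, from rig import observe, get_image, finish_job, outline_of, pinpoint gives the robot as it stands.
- The arm moves only by the shell command python3 -m pendant 'ROWS' [OPENING] [FORCE]. ROWS is JSON, a list that holds one entry, the list of rows, each a list of 4 numbers: the shift along the tool's x, y, z in cm, then the turn about the tool's y in degrees. A call has exactly 8 rows; each row shifts and turns the pose as measured when the row begins, along the tool's axes as they then stand; what a row does not reach is not made up. A row lasts 1/12 s, in which the tool goes at most 41.7 mm and 7.16 degrees, less where a joint would pass 70% of its speed; a pose out of reach is approached as far as the arm can. A call is refused whole if a number of a shift passes 4.17 or a number of a turn 7.16, either way. A call with a gripper value outside its range is refused whole. OPENING is the opening, from 0 (shut) to 1 (fully open), set as the call begins (- or left out, the last holds). The fingers move at their own pace and stop on an object; FORCE is the grip in N (left out, the last holds). Time passes only in rows, so rows that do not move let the fingers close, or fill a call up. It gives the time, the measured TCP pose, the force and the opening at its end, in the units of the state.
- observe(): the state, without advancing time (a new reading comes with each control period).
- get_image(name): name is "scene" or "side" or "wrist"; returns a dict with "frame" (420x560x3 uint8, red, green, blue), "camera_matrix" (3x3 intrinsics, pixels), "R" (3x3) and "t" (3): a world point X has camera coordinates R X + t; the wrist camera has in their place "tool_from_camera" (4x4, takes a point from camera to tool coordinates, whose origin is the TCP and whose axes are the tool frame's). Camera axes: x right, y down, z forward; pixel columns grow to the right and rows downward; lengths in m; the calibration is good to about 2 mm. A picture is of the moment at which its call begins: read the wrist's pose just before it. There is no depth.
- finish_job(): hands the job in, once; it reports no verdict.
Trained networks look in a picture, given as the dict that the camera call returned (one of the last four; its "shot" number tells which), for a name from the list of things; names that differ only in an ending like _2 or _b are one class to them, and where a whole thing is asked for, a point or a joint stands for the part that bears it (a point fixed in the world has none). Each returns a list of dicts, best first, with "conf" (0 to 1); they miss things now and then, are a little off and sometimes report something else, mostly with a low value. They report only what shows in the picture. A call takes as long as a camera call. They do not tell look-alikes from the thing itself.
- outline_of(picture, name): "pixels" (420x560 bool, what is visible of it) and "position" ([column, row] in pixels, amid what is visible of it).
- pinpoint(picture, name): "position" ([column, row] in pixels: a listed point, or the origin of a listed thing).
The state is a dict: "time": time; "q": joint angles; "qvel": joint speeds; "joint_efforts": joint torques, N m; "eef_pos": TCP position; "eef_rot": TCP orientation; "force": force on the tool from outside, world axes, zero at the start; "torque": the same for the moment, N m; "grip_width": finger opening in m.
Only numpy, scipy, OpenCV 4.12 (cv2) and the standard library are available. Lean on these libraries where they do the work, as an engineer would, in place of code of your own. Each camera call takes 0.05 s, during which the arm holds its last target.

## Task

The parrot's things on the shelf stand on each other's boards: put the white cup in the middle of the round board, the green twist toy upright in the middle of the square board, and the wide wooden ring flat in the middle of the oblong board with the narrow wooden ring centred flat on top of it. The empty cork mat is free for parking things meanwhile. Keep the cup upright throughout and leave the amber seed jar and the steel skewer where they are.

Things in the scene. Friction and masses are not known exactly. Their poses are not given: they have to be found in the camera images.
- cup_mid (a point): White ceramic cup without handle, straight round wall, 56 mm outside diameter, 68 mm tall, wall 4 mm, open at the top, about 160 g. The point is its centre, 34 mm above its underside; z is up. It starts on the square board.
- twist_toy_mid (a point): Green acrylic twist toy: a twisted column 37 mm across (grips like a round post at any yaw) on a square foot 50 x 50 x 12 mm, 77 mm tall in all, about 130 g. The point is its centre, 38.5 mm above its underside; z is up; x and y lie along the foot's edges. It starts on the oblong board.
- wide_ring_mid (a point): Wide beechwood ring lying flat: 64 mm outside diameter, 30 mm hole, 28 mm thick, about 60 g. The point is its centre, 14 mm above its underside; z is its axis. It starts on the round board.
- narrow_ring_mid (a point): Narrow beechwood ring lying flat: 44 mm outside diameter, 20 mm hole, 28 mm thick, about 30 g. The point is its centre, 14 mm above its underside; z is its axis. It starts directly on the shelf.
- round_board_top (a point): Round dark wooden board, 104 mm diameter, 6 mm thick, flat without a rim, fixed to the shelf. The point is the centre of its upper face. Place of the cup.
- square_board_top (a point): Square dark wooden board, 96 x 96 mm, 6 mm thick, flat without a rim, fixed to the shelf. The point is the centre of its upper face. Place of the twist toy.
- oblong_board_top (a point): Oblong dark wooden board, 92 mm along its x by 150 mm along its y, 6 mm thick, flat without a rim, fixed to the shelf. The point is the centre of its upper face. Place of the two rings, stacked.
- cork_mat_top (a point): Square cork mat, 120 x 120 mm, 4 mm thick, fixed to the shelf, empty at the start: a free place. The point is the centre of its upper face.
- seed_jar_mid (a point): Loose amber glass seed jar with a steel lid, 48 mm diameter, 75 mm tall, standing; a bystander, to be left alone. The point is its centre, half-way up. A steel bowl (56 mm across, 30 mm tall) and a small turned grey-white stone weight (50 mm across, 42 mm tall), both fixed and unlisted, also stand among the boards; nothing within reach among the boards is taller than 85 mm above the shelf.
- skewer_mid (a point): Loose stainless skewer lying flat on the shelf beyond the boards, 215 mm long and 12 mm thick at its knobs, with a ring at one end; a bystander, to be left alone. The point is on its rod near the middle, 6 mm above the shelf; x runs along the rod towards the ring.
Things that resemble listed ones, but are neither listed nor needed, are in the scene too. Leave any purple look-alike of the part that bears twist_toy_mid alone. Leave any yellow look-alike of the part that bears oblong_board_top alone.

How it is judged (in metres and radians):
At the end, for the whole second after the job is handed in: Cup upright on the round board, twist toy upright on the square board, wide ring flat on the oblong board, each within 12 mm of its centre; narrow ring flat on the wide one within 10 mm of centre; all released, at rest; jar and skewer within 20 mm of their start (horizontal distance between cup_mid and round_board_top below 0.012 m and z of cup_mid in the frame of round_board_top between 0.03 and 0.038 m and horizontal distance between twist_toy_mid and square_board_top below 0.012 m and z of twist_toy_mid in the frame of square_board_top between 0.0345 and 0.0425 m and horizontal distance between wide_ring_mid and oblong_board_top below 0.012 m and z of wide_ring_mid in the frame of oblong_board_top between 0.01 and 0.018 m and horizontal distance between narrow_ring_mid and wide_ring_mid below 0.01 m and z of narrow_ring_mid in the frame of oblong_board_top between 0.038 and 0.046 m and angle between each of cup_mid, twist_toy_mid's own z axis and vertical below 0.12 rad and (angle between wide_ring_mid's own z axis and vertical below 0.12 rad or angle between wide_ring_mid's own z axis and vertical above 3.02 rad) and (angle between narrow_ring_mid's own z axis and vertical below 0.12 rad or angle between narrow_ring_mid's own z axis and vertical above 3.02 rad) and linear speed of each of cup, twist_toy, wide_ring, narrow_ring below 0.02 m/s and distance of each of seed_jar_mid, skewer_mid from where it was at the start of the episode below 0.02 m); the robot touches nothing.
It fails at once if the cup is tipped by more than about 35 degrees (angle between cup_mid's own z axis and vertical above 0.6 rad).
It fails at once if the seed jar is pushed by more than 20 mm (distance of seed_jar_mid from where it was at the start of the episode above 0.02 m).
It fails at once if the skewer is pushed by more than 20 mm (distance of skewer_mid from where it was at the start of the episode above 0.02 m).
It also fails if it takes over 128 s, if anything falls off the work surface, if the arm or the gripper's body presses on something with over 40 N, if the wrist force passes 120 N, or if a joint passes its speed limit or range.

## Working session

There is one attempt and no reset: what is moved stays moved. The work goes in short steps, Python scripts to look and compute and a shell command to move; the robot and the scene stay as the last step left them, time stands still between calls to the robot, and variables do not carry over. Pictures are saved under pics/ and viewed, and the job is handed in when it is done.

```bash
ls; mkdir -p pics; python3 - <<'E'
from rig import *
import cv2
s=observe(); print(s['time'],s['eef_pos'],s['eef_rot'],s['grip_width'])
for n in ("scene","side","wrist"):
    p=get_image(n); cv2.imwrite(f"pics/{n}0.png",p["frame"][:,:,::-1])
    print(n,p["camera_matrix"], p.get("R"),p.get("t"),p.get("tool_from_camera"))
E
```

```text
pics
0.0 [5.74452527e-01 5.92273913e-05 2.04638909e-01] [[-3.75296527e-05 -1.74621532e-03  9.99998475e-01]
 [-9.99999975e-01  2.20091133e-04 -3.71453820e-05]
 [-2.20025934e-04 -9.99998451e-01 -1.74622354e-03]] 0.09440575188118262
scene [[402.98506558   0.         275.85852908]
 [  0.         402.98506558 210.10848038]
 [  0.           0.           1.        ]] [[-0.55454454  0.83187541  0.02153277]
 [ 0.52764047  0.37150935 -0.76392168]
 [-0.64348728 -0.41226703 -0.64494962]] [ 0.31383492 -0.18881856  1.37114966] None
side [[483.90950211   0.         281.8541375 ]
 [  0.         483.90950211 206.60439773]
 [  0.           0.           1.        ]] [[-0.96632117 -0.25717177 -0.00927815]
 [-0.15305042  0.60332291 -0.78267301]
 [ 0.20687912 -0.75489347 -0.62236394]] [0.48923211 0.16235083 1.2686505 ] None
wrist [[328.03457058   0.         276.75975116]
 [  0.         328.03457058 210.04168498]
 [  0.           0.           1.        ]] None None [[-1.12879370e-03  9.63067494e-01  2.69257737e-01 -7.88211081e-02]
 [-3.71068394e-04 -2.69258293e-01  9.63067928e-01 -1.79176777e-01]
 [ 9.99999294e-01  9.87191970e-04  6.61300972e-04 -3.45924801e-04]
 [ 0.00000000e+00  0.00000000e+00  0.00000000e+00  1.00000000e+00]]
```

View pics/scene0.png

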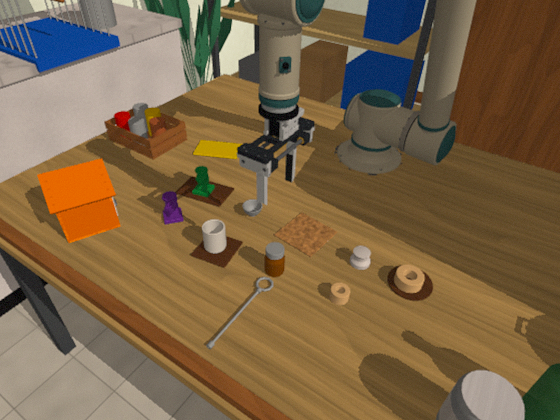

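View pics/side0.png

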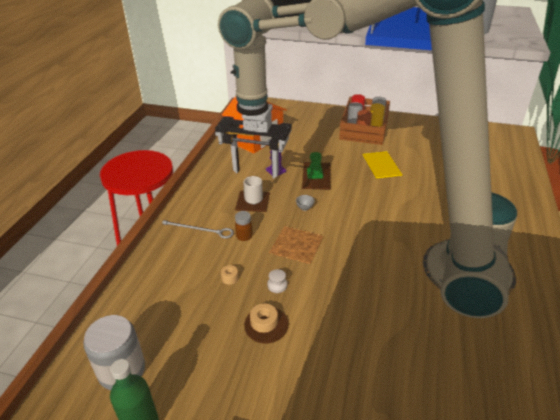

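View pics/wrist0.png

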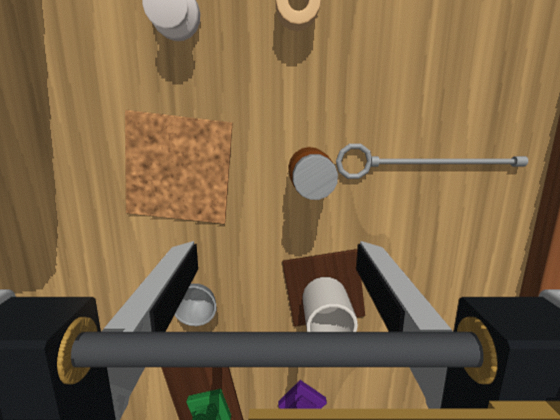

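Scene view: green toy (203,180) on the dark oblong board, with a purple look-alike at (172,208) and a yellow look-alike board at (218,150). The cup is at (214,236) on the square board, and a grey-white stone weight at (361,258) could be taken for it. The wide ring is at (409,278), the narrow ring at (340,293), the jar at (274,260) and the steel bowl at (252,208).

```bash
cat > h.py <<'E'
from rig import *
import numpy as np, cv2
Z=dict(cup_mid=.040,twist_toy_mid=.0445,wide_ring_mid=.020,narrow_ring_mid=.014,round_board_top=.006,square_board_top=.006,oblong_board_top=.006,cork_mat_top=.004,seed_jar_mid=.0375,skewer_mid=.006)
def cam(p,s=None):
    if p.get("R") is not None: return np.array(p["R"]),np.array(p["t"])
    T=np.eye(4);T[:3,:3]=s["eef_rot"];T[:3,3]=s["eef_pos"]
    M=np.linalg.inv(T@np.array(p["tool_from_camera"])); return M[:3,:3],M[:3,3]
def onplane(p,uv,z,s=None):
    R,t=cam(p,s);d=R.T@np.linalg.inv(p["camera_matrix"])@np.array([*uv,1.]);c=-R.T@t
    return (c+d*(z-c[2])/d[2])
def proj(p,X,s=None):
    R,t=cam(p,s);x=p["camera_matrix"]@(R@np.array(X)+t);return x[:2]/x[2]
def save(p,f,scale=1,crop=None):
    im=p["frame"][:,:,::-1]
    if crop: im=im[crop[1]:crop[3],crop[0]:crop[2]]
    cv2.imwrite(f,cv2.resize(im,None,fx=scale,fy=scale,interpolation=cv2.INTER_CUBIC))
def state():
    s=observe();print("t",round(s["time"],2),"pos",np.round(s["eef_pos"],4),"F",np.round(s["force"],1),"w",round(s["grip_width"],4));return s
E
python3 - <<'E'
from h import *
for c in ("scene","side","wrist"):
    s=observe();p=get_image(c)
    for n in Z:
        print(c,n,[(np.round(r["position"],1).tolist(),round(r["conf"],2),np.round(onplane(p,r["position"],Z[n],s)[:2],4).tolist()) for r in pinpoint(p,n)[:3]])
E
```

```text
scene cup_mid [([213.7, 237.0], 0.67, [0.6377, -0.1371])]
scene twist_toy_mid [([170.4, 206.3], 0.86, [0.6171, -0.3039]), ([200.5, 179.7], 0.84, [0.4808, -0.3197])]
scene wide_ring_mid [([408.7, 279.5], 0.89, [0.4741, 0.3057]), ([340.5, 293.3], 0.51, [0.5995, 0.1939]), ([216.5, 248.8], 0.28, [0.6506, -0.1191])]
scene narrow_ring_mid [([342.8, 294.2], 0.58, [0.5941, 0.1978])]
scene round_board_top [([407.9, 280.8], 0.92, [0.4657, 0.3041])]
scene square_board_top [([217.5, 249.3], 0.89, [0.6406, -0.1257])]
scene oblong_board_top [([215.9, 149.8], 0.94, [0.2841, -0.4317]), ([200.9, 176.8], 0.71, [0.431, -0.3677]), ([202.4, 190.1], 0.62, [0.4791, -0.3189])]
scene cork_mat_top [([304.3, 230.0], 0.71, [0.453, 0.0154]), ([237.2, 310.5], 0.5, [0.7563, 0.0264])]
scene seed_jar_mid [([276.1, 259.1], 0.86, [0.6093, 0.0286])]
scene skewer_mid []
side cup_mid [([252.0, 191.5], 0.76, [0.6353, -0.1324])]
side twist_toy_mid [([317.7, 164.7], 0.74, [0.4697, -0.3188]), ([273.6, 159.5], 0.5, [0.6177, -0.3137])]
side wide_ring_mid [([264.8, 315.3], 0.59, [0.4685, 0.2962]), ([195.3, 226.4], 0.28, [0.7508
[... 509 characters left out ...]
.3], 0.59, [0.7647, 0.0181])]
wrist cup_mid [([324.6, 309.4], 0.84, [0.6321, -0.1405]), ([311.2, 167.4], 0.26, [0.6112, 0.0291]), ([434.6, 159.6], 0.21, [0.74, 0.0374])]
wrist twist_toy_mid []
wrist wide_ring_mid []
wrist narrow_ring_mid [([295.1, 1.5], 0.9, [0.593, 0.1909])]
wrist round_board_top []
wrist square_board_top [([322.5, 290.6], 0.64, [0.634, -0.1347])]
wrist oblong_board_top [([203.1, 405.9], 0.78, [0.4694, -0.3197])]
wrist cork_mat_top [([176.9, 169.6], 0.88, [0.4586, 0.0212]), ([291.1, 1.9], 0.34, [0.5894, 0.1936])]
wrist seed_jar_mid [([313.9, 170.6], 0.76, [0.6144, 0.0253])]
wrist skewer_mid [([313.2, 172.0], 0.58, [0.6172, 0.0188]), ([433.3, 161.2], 0.57, [0.7551, 0.0315])]
```

Candidates:
- **Wide ring:** ring on the round board at (409,278), or the smaller ring on the shelf at (340,293). I choose the first, because it is larger and on the round board.
- **Cup:** (214,236), not the stone at (361,258).
- **Toy:** green at (203,180), not purple at (172,208).
- **Oblong board:** dark at (205,190), not yellow at (218,150).

I'll hover over the wide ring and crop closely.

```bash
python3 -m pendant '[[[-3.7,0,-1.25],[-3.7,0,-1.25],[-3.7,0,-1.25],[-3.7,0,-1.25],[-3.7,0,-1.25],[-3.7,0,-1.25],[-3.7,0,-1.25],[-3.7,0,-1.25]]]' 1 20
```

```text
invalid input
```

```bash
python3 -m pendant '[[[-3.7,0,-1.25,0],[-3.7,0,-1.25,0],[-3.7,0,-1.25,0],[-3.7,0,-1.25,0],[-3.7,0,-1.25,0],[-3.7,0,-1.25,0],[-3.7,0,-1.25,0],[-3.7,0,-1.25,0]]]' 1 20
```

```text
time: 2.47
eef_pos: [0.4775, 0.2992, 0.2041]
eef_rot: [[-0.016, 0.005, 1.0], [-1.0, -0.004, -0.016], [0.004, -1.0, 0.005]]
force: [0.6, -0.3, -0.4]
grip_width: 0.0938
```

```bash
cat > look.py <<'E'
import sys
from h import *
f=sys.argv[1]; names=sys.argv[2:]
s=state();p=get_image("wrist");save(p,f"pics/{f}.png")
for n in names:
    for fn in (pinpoint,outline_of):
        for r in fn(p,n)[:2]:
            print(n,fn.__name__,np.round(r["position"],1).tolist(),round(r["conf"],2),np.round(onplane(p,r["position"],Z[n],s)[:2],4).tolist())
print("R",np.round(s["eef_rot"],3).tolist())
E
python3 look.py w1 wide_ring_mid round_board_top narrow_ring_mid
```

```text
t 2.47 pos [0.4775 0.2992 0.2041] F [ 0.6 -0.3 -0.4] w 0.0938
wide_ring_mid call [267.8, 185.4] 0.59 [0.4683, 0.3048]
wide_ring_mid call [266.6, 196.6] 0.78 [0.4667, 0.2918]
round_board_top call [260.6, 180.7] 0.92 [0.4597, 0.3076]
round_board_top call [259.5, 179.4] 0.77 [0.4585, 0.3092]
narrow_ring_mid call [370.1, 274.9] 0.49 [0.5925, 0.1885]
narrow_ring_mid call [354.2, 278.1] 0.68 [0.573, 0.1845]
R [[-0.016, 0.005, 1.0], [-1.0, -0.004, -0.016], [0.004, -1.0, 0.005]]
```

View pics/w1.png

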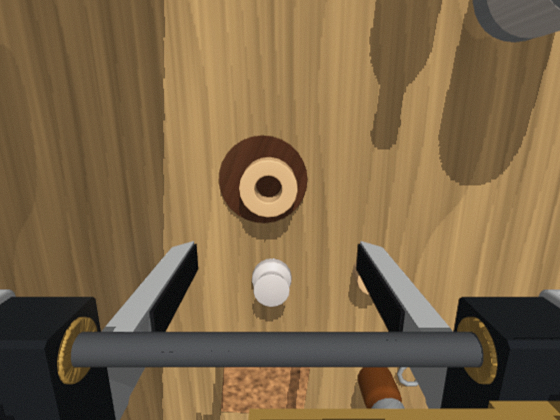

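Wrist view: the wide ring is on the round board, with its top centre at about (268,187) and the board centre at about (263,179). The stone weight is at (271,283), and the narrow ring is partly hidden near (365,283). Next I'll fit circles by colour.

```bash
python3 - <<'E'
from h import *
s=state();p=get_image("wrist");save(p,"pics/w1c.png",4,(200,120,330,245))
def fit(mask):
    c=max(cv2.findContours(mask.astype(np.uint8),0,1)[0],key=cv2.contourArea)
    return cv2.fitEllipse(cv2.convexHull(c))
f=p["frame"].astype(int)
sub=np.zeros(f.shape[:2],bool);sub[125:240,205:325]=1
hsv=cv2.cvtColor(p["frame"],cv2.COLOR_RGB2HSV)
ring=(f.sum(2)>480)&sub; ring[:150]=0; ring[:,:230]=0;ring[:,305:]=0
print(hsv[187,285],hsv[150,250],hsv[130,210],hsv[228,265])
e=fit(ring);print(e,onplane(p,e[0],.034,s))
b=outline_of(p,"round_board_top")[0]["pixels"]|outline_of(p,"wide_ring_mid")[0]["pixels"]
e=fit(b);print("union",e,onplane(p,e[0],.006,s))
b=outline_of(p,"round_board_top")[0]["pixels"];e=fit(b);print("board",e,onplane(p,e[0],.006,s))
b=outline_of(p,"wide_ring_mid")[0]["pixels"];e=fit(b);print("ring",e,onplane(p,e[0],.03,s))
E
```

```text
t 2.82 pos [0.4789 0.2963 0.2039] F [ 0.   0.3 -0.1] w 0.0938
[ 17 103 217] [ 11 146  84] [ 18 119 188] [ 18 125 100]
((266.6406555175781, 184.27317810058594), (56.59575653076172, 57.753841400146484), 177.23890686035156) [0.4687441  0.30585912 0.034     ]
union ((261.27972412109375, 176.77359008789062), (88.08307647705078, 89.09230041503906), 112.24220275878906) [0.46191395 0.30918403 0.006     ]
board ((261.27972412109375, 176.77359008789062), (88.08307647705078, 89.09230041503906), 112.24220275878906) [0.46191395 0.30918403 0.006     ]
ring ((266.81121826171875, 184.5607452392578), (56.64387130737305, 59.22475814819336), 1.8453017473220825) [0.46880398 0.3047322  0.03      ]
```

View pics/w1c.png

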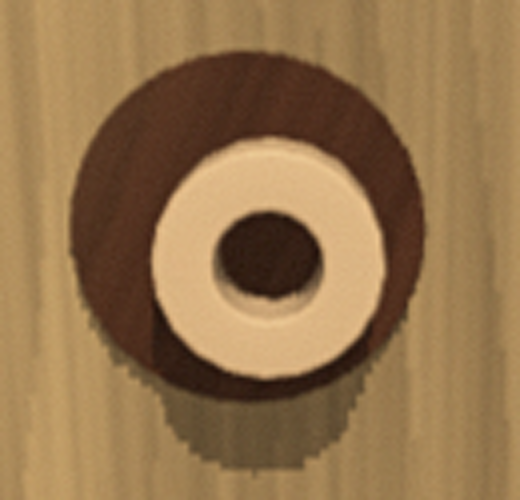

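```bash
python3 -m pendant '[[[-0.5,2.5,-0.5,0],[-0.4,2.5,-0.5,0],[0,3,0,0],[0,3,0,0],[0,3,0,0],[0,2.5,0,0],[0,1,0,0],[0,0,0,0]]]' 1 20
```

```text
time: 3.73
eef_pos: [0.4764, 0.3029, 0.026]
eef_rot: [[-0.027, 0.015, 1.0], [-1.0, 0.001, -0.027], [-0.001, -1.0, 0.015]]
force: [-0.0, 0.6, -0.1]
grip_width: 0.094
```

```bash
python3 -m pendant '[[[-0.25,0,-0.8,0],[0,0.5,0,0],[0,0.5,0,0],[0,0.4,0,0],[0,0,0,0],[0,0,0,0],[0,0,0,0],[0,0,0,0]]]' 1 20; python3 -m pendant '[[[0,0,0,0],[0,0,0,0],[0,0,0,0],[0,0,0,0],[0,0,0,0],[0,0,0,0],[0,0,0,0],[0,0,0,0]]]' 0.5 25
```

```text
time: 4.4
eef_pos: [0.4715, 0.3066, 0.0149]
eef_rot: [[-0.028, 0.022, 0.999], [-1.0, 0.004, -0.028], [-0.005, -1.0, 0.022]]
force: [-0.7, 1.0, 0.4]
grip_width: 0.0938
time: 5.07
eef_pos: [0.4722, 0.307, 0.0157]
eef_rot: [[-0.028, 0.024, 0.999], [-1.0, 0.005, -0.028], [-0.006, -1.0, 0.023]]
force: [0.1, 0.0, 0.7]
grip_width: 0.0622
```

```bash
python3 -m pendant '[[[0,0,0,0],[0,0,0,0],[0,-2,0,0],[0,-2.5,0,0],[0,-2.5,0,0],[0,-2.5,0,0],[0,-1,0,0],[0,0,0,0]]]' 0.3 30; python3 look.py w2 wide_ring_mid round_board_top
```

```text
time: 5.73
eef_pos: [0.4675, 0.3053, 0.1223]
eef_rot: [[-0.028, 0.016, 0.999], [-1.0, 0.001, -0.028], [-0.002, -1.0, 0.016]]
force: [0.3, -1.3, -1.6]
grip_width: 0.0622
t 5.73 pos [0.4675 0.3053 0.1223] F [ 0.3 -1.3 -1.6] w 0.0622
wide_ring_mid call [274.3, 266.0] 0.94 [0.4652, 0.2513]
wide_ring_mid call [274.8, 280.1] 0.86 [0.4653, 0.2368]
round_board_top call [266.2, 206.7] 0.67 [0.4594, 0.3052]
round_board_top call [266.6, 188.6] 0.64 [0.4604, 0.3224]
R [[-0.028, 0.016, 0.999], [-1.0, 0.001, -0.028], [-0.002, -1.0, 0.016]]
```

View pics/w2.png

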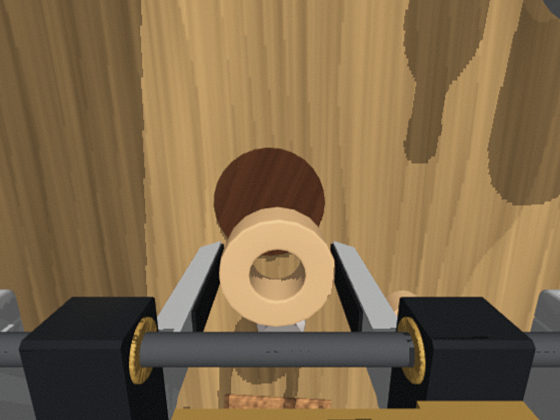

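```bash
python3 -m pendant '[[[3,0,0,0],[4,0,0,0],[4,0,0,0],[4,0,0,0],[4,0,0,0],[4,0,0,0],[4,0,0,0],[1.7,0,0,0]]]'; python3 -m pendant '[[[0,2,0,0],[0,2,0,0],[0,2,0,0],[0,2,0,0],[0,1,0,0],[0,0,0,0],[0,0,0,0],[0,0,0,0]]]'
```

```text
time: 6.65
eef_pos: [0.453, 0.011, 0.1085]
eef_rot: [[-0.016, -0.005, 1.0], [-1.0, -0.002, -0.016], [0.002, -1.0, -0.005]]
force: [0.6, 0.4, -0.7]
grip_width: 0.0621
time: 7.32
eef_pos: [0.4516, 0.0034, 0.0124]
eef_rot: [[-0.029, -0.009, 1.0], [-1.0, -0.002, -0.029], [0.002, -1.0, -0.009]]
force: [-1.4, -0.3, 8.0]
grip_width: 0.0623
```

```bash
python3 -m pendant '[[[0,-0.1,0,0],[0,0,0,0],[0,0,0,0],[0,0,0,0],[0,-1,0,0],[0,-3.5,0,0],[0,-4,0,0],[0,-4,0,0]]]' 1; python3 look.py w3 wide_ring_mid cork_mat_top cup_mid square_board_top
```

```text
time: 7.98
eef_pos: [0.4431, 0.0049, 0.1308]
eef_rot: [[-0.029, -0.039, 0.999], [-1.0, 0.002, -0.029], [-0.001, -0.999, -0.039]]
force: [0.5, -0.1, -0.5]
grip_width: 0.0939
t 7.98 pos [0.4431 0.0049 0.1308] F [ 0.5 -0.1 -0.5] w 0.0939
wide_ring_mid call [290.8, 225.4] 0.79 [0.4512, -0.0122]
wide_ring_mid call [461.6, 2.9] 0.41 [0.5849, 0.165]
cork_mat_top call [297.3, 186.0] 0.87 [0.4579, 0.0217]
cork_mat_top call [300.6, 167.8] 0.66 [0.4612, 0.0389]
square_board_top call [457.8, 293.7] 0.66 [0.6187, -0.0921]
square_board_top call [449.5, 326.3] 0.6 [0.6147, -0.1301]
R [[-0.029, -0.039, 0.999], [-1.0, 0.002, -0.029], [-0.001, -0.999, -0.039]]
```

View pics/w3.png

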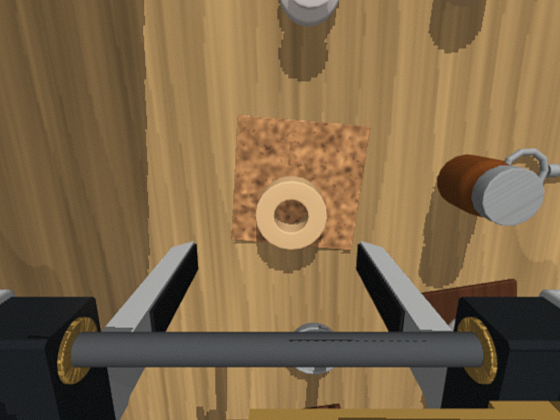

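Wrist view: the wide ring now lies flat on the cork near its edge, at (291,213), with the jar at (495,190). Next is a hover over the cup.

```bash
python3 -m pendant '[[[1,-1,1.7,0],[1.8,-1,2.4,0],[1.8,-1,2.4,0],[1.8,-1,2.4,0],[1.8,-1,2.4,0],[1.8,-1,2.4,0],[1.8,-1,2.4,0],[1.8,-1,2.4,0]]]' 1; python3 look.py w4 cup_mid square_board_top
```

```text
time: 9.1
eef_pos: [0.6222, -0.1364, 0.1878]
eef_rot: [[-0.025, -0.069, 0.997], [-1.0, 0.011, -0.024], [-0.009, -0.998, -0.07]]
force: [0.1, 0.6, -0.0]
grip_width: 0.094
t 9.1 pos [ 0.6222 -0.1364  0.1878] F [ 0.1  0.6 -0. ] w 0.094
cup_mid call [300.5, 207.4] 0.9 [0.636, -0.1447]
square_board_top call [303.5, 170.6] 0.92 [0.6394, -0.1117]
R [[-0.025, -0.069, 0.997], [-1.0, 0.011, -0.024], [-0.009, -0.998, -0.07]]
```

View pics/w4.png

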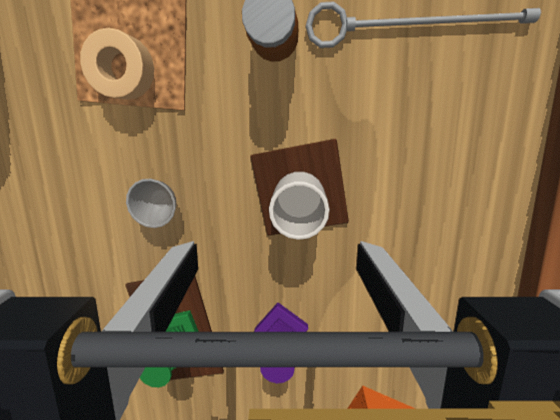

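```bash
python3 - <<'E'
from h import *
s=state();p=get_image("wrist");save(p,"pics/w4c.png",4,(230,120,370,260))
for uv,z in (((299.5,207),.074),((294,193.5),.006)): print(onplane(p,uv,z,s))
o=outline_of(p,"cup_mid")[0]["pixels"]; b=outline_of(p,"square_board_top")[0]["pixels"]
for m,z in ((o,.04),(b,.006),(b|o,.006)):
    c=max(cv2.findContours(m.astype(np.uint8),0,1)[0],key=cv2.contourArea)
    print(cv2.boundingRect(c),cv2.minAreaRect(c))
c=max(cv2.findContours(b.astype(np.uint8),0,1)[0],key=cv2.contourArea)
q=cv2.approxPolyDP(cv2.convexHull(c),6,True)[:,0];print(q.tolist(),[np.round(onplane(p,u,.006,s)[:2],3).tolist() for u in q])
E
```

```text
t 9.35 pos [ 0.6205 -0.1351  0.1874] F [ 0.4  0.6 -0.4] w 0.0937
[ 0.63328494 -0.13396787  0.074     ]
[ 0.62687424 -0.13584021  0.006     ]
(271, 175, 60, 66) ((299.1499938964844, 207.9499969482422), (65.14291381835938, 58.502132415771484), 71.56504821777344)
(252, 140, 98, 97) ((301.40625, 188.41836547851562), (85.85812377929688, 88.69245147705078), 80.83765411376953)
(252, 140, 98, 101) ((303.06036376953125, 192.98867797851562), (93.49571228027344, 89.07279205322266), 79.3803482055664)
[[338, 141], [349, 223], [269, 236], [252, 158]] [[0.674, -0.079], [0.689, -0.171], [0.597, -0.186], [0.581, -0.096]]
```

View pics/w4c.png

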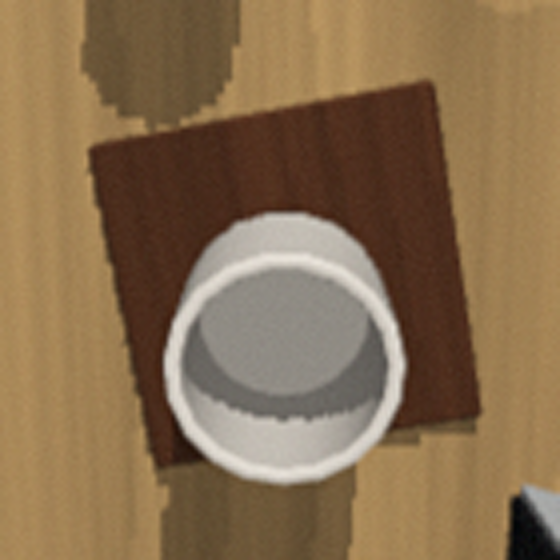

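```bash
python3 -m pendant '[[[0.15,0,1.2,0],[0.15,0,1,0],[0,1.5,0,0],[0,2,0,0],[0,2,0,0],[0,2,0,0],[0,1,0,0],[0,0,0,0]]]' 1
```

```text
time: 10.17
eef_pos: [0.6355, -0.1323, 0.1027]
eef_rot: [[-0.018, -0.064, 0.998], [-1.0, 0.01, -0.018], [-0.008, -0.998, -0.065]]
force: [0.1, -0.3, -0.9]
grip_width: 0.094
```

```bash
python3 -m pendant '[[[0.4,1,0.2,0],[0.3,1,0.2,0],[0,1.4,0,0],[0,1.4,0,0],[0,1.2,0,0],[0,1,0,0],[0,0,0,0],[0,0,0,0]]]' 1; python3 look.py w5 cup_mid
```

```text
time: 10.83
eef_pos: [0.6401, -0.1417, 0.0319]
eef_rot: [[-0.018, -0.054, 0.998], [-1.0, 0.006, -0.017], [-0.005, -0.998, -0.055]]
force: [0.6, 0.1, 1.0]
grip_width: 0.0939
t 10.83 pos [ 0.6401 -0.1417  0.0319] F [0.6 0.1 1. ] w 0.0939
cup_mid call [265.4, 258.0] 0.96 [0.6339, -0.139]
cup_mid call [262.1, 273.9] 0.7 [0.6318, -0.1488]
R [[-0.018, -0.054, 0.998], [-1.0, 0.006, -0.017], [-0.005, -0.998, -0.055]]
```

View pics/w5.png

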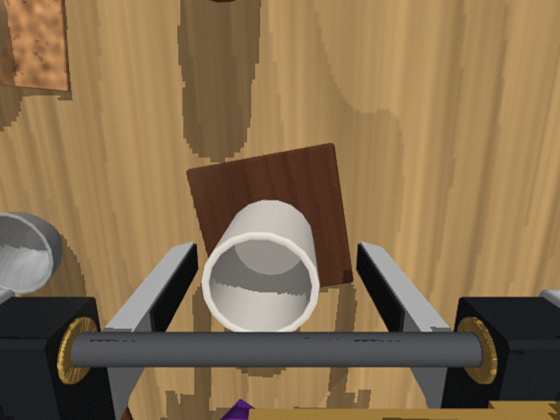

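The cup is between the fingers, about 5 mm left of centre. I'll shift and then close.

```bash
python3 -m pendant '[[[-0.15,0,-0.4,0],[0,0,0,0],[0,0,0,0],[0,0,0,0],[0,0,0,0],[0,0,0,0],[0,0,0,0],[0,0,0,0]]]' 0.3 20;  python3 -m pendant '[[[0,-0.8,0,0],[0,-2,0,0],[0,-2,0,0],[0,-2,0,0],[0,-2,0,0],[0,-1,0,0],[0,0,0,0],[0,0,0,0]]]'; python3 look.py w6 cup_mid square_board_top
```

```text
time: 11.65
eef_pos: [0.637, -0.1402, 0.0362]
eef_rot: [[-0.017, -0.05, 0.999], [-1.0, 0.004, -0.017], [-0.003, -0.999, -0.05]]
force: [-1.1, 0.2, 0.9]
grip_width: 0.0565
time: 12.32
eef_pos: [0.6413, -0.1402, 0.1371]
eef_rot: [[-0.017, -0.054, 0.998], [-1.0, 0.006, -0.017], [-0.005, -0.999, -0.054]]
force: [-1.5, 0.2, -2.5]
grip_width: 0.0562
t 12.32 pos [ 0.6413 -0.1402  0.1371] F [-1.5  0.2 -2.5] w 0.0562
cup_mid call [278.4, 259.5] 0.9 [0.6367, -0.1849]
cup_mid call [277.0, 273.6] 0.56 [0.6352, -0.199]
square_board_top call [276.9, 195.1] 0.72 [0.6344, -0.1324]
square_board_top call [62.3, 47.9] 0.58 [0.4444, 0.0031]
square_board_top call [280.2, 178.2] 0.64 [0.6378, -0.1158]
R [[-0.017, -0.054, 0.998], [-1.0, 0.006, -0.017], [-0.005, -0.999, -0.054]]
```

View pics/w6.png

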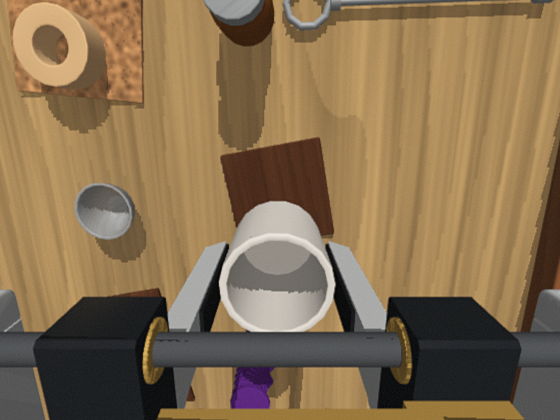

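```bash
python3 -c "
from h import *
s=state();p=get_image('wrist');print(onplane(p,(277,282.5),s['eef_pos'][2]+.038,s))"
python3 -m pendant '[[[-1.5,-0.5,-0.6,0],[-2.8,-0.5,-1.1,0],[-3,0,-1.15,0],[-3,0,-1.15,0],[-3,0,-1.15,0],[-3,0,-1.15,0],[-3,0,-1.15,0],[-3,0,-1.15,0]]]';python3 -m pendant '[[[-3,0,-1.15,0],[-3,0,-1.15,0],[-3,0,-1.15,0],[-3,0,-1.15,0],[-3,0,-1.15,0],[-3,0,-1.15,0],[-2,0,-0.8,0],[-1,0,-0.4,0]]]'; python3 look.py w7 round_board_top cup_mid
```

```text
t 12.57 pos [ 0.6403 -0.1398  0.1355] F [-0.6 -0.1 -2.1] w 0.0564
[ 0.64245655 -0.13656486  0.17347162]
time: 13.28
eef_pos: [0.5533, 0.0922, 0.1489]
eef_rot: [[-0.028, -0.064, 0.998], [-1.0, 0.009, -0.028], [-0.007, -0.998, -0.064]]
force: [0.8, 0.1, -1.5]
grip_width: 0.0566
time: 13.95
eef_pos: [0.4613, 0.3229, 0.1573]
eef_rot: [[-0.023, -0.071, 0.997], [-1.0, 0.013, -0.022], [-0.012, -0.997, -0.072]]
force: [0.7, 0.0, -1.7]
grip_width: 0.0565
t 13.95 pos [0.4613 0.3229 0.1573] F [ 0.7  0.  -1.7] w 0.0565
round_board_top call [287.7, 215.8] 0.9 [0.4614, 0.305]
round_board_top call [298.8, 195.7] 0.59 [0.4731, 0.3265]
cup_mid call [276.4, 259.1] 0.62 [0.4513, 0.2706]
cup_mid call [277.1, 275.8] 0.95 [0.4516, 0.2528]
R [[-0.023, -0.071, 0.997], [-1.0, 0.013, -0.022], [-0.012, -0.997, -0.072]]
```

View pics/w7.png

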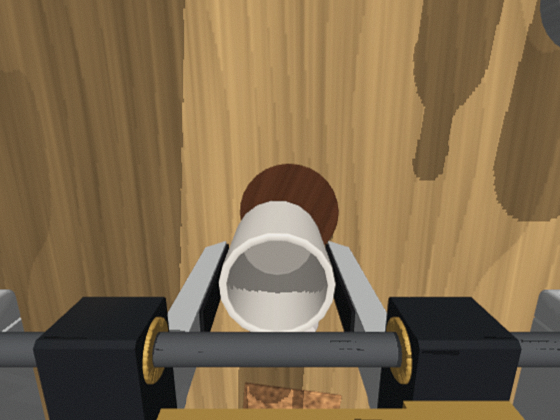

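```bash
python3 -m pendant '[[[0.9,0.5,0.3,0],[0.7,1.5,0.3,0],[0,1.5,0.2,0],[0,1.5,0,0],[0,1.5,0,0],[0,1.2,0,0],[0,0.5,0,0],[0,0,0,0]]]'; python3 look.py w8 round_board_top cup_mid
```

```text
time: 14.87
eef_pos: [0.4726, 0.2867, 0.0697]
eef_rot: [[-0.041, -0.067, 0.997], [-0.999, 0.006, -0.041], [-0.003, -0.998, -0.067]]
force: [-0.6, 0.8, -1.7]
grip_width: 0.0564
t 14.87 pos [0.4726 0.2867 0.0697] F [-0.6  0.8 -1.7] w 0.0564
round_board_top call [267.8, 200.0] 0.68 [0.462, 0.306]
round_board_top call [261.7, 183.0] 0.58 [0.458, 0.3193]
cup_mid call [275.5, 259.4] 0.6 [0.469, 0.272]
cup_mid call [276.0, 276.6] 0.73 [0.4688, 0.2589]
R [[-0.041, -0.067, 0.997], [-0.999, 0.006, -0.041], [-0.003, -0.998, -0.067]]
```

View pics/w8.png

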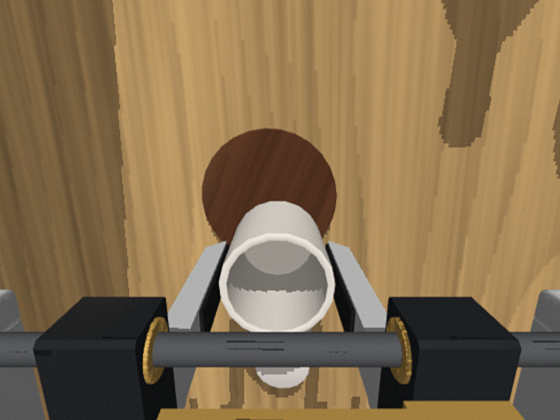

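```bash
python3 -m pendant '[[[-0.7,0,-0.3,0],[-0.7,0.5,-0.3,0],[-0.5,0.5,-0.3,0],[0,0.5,0,0],[0,0.2,0,0],[0,0,0,0],[0,0,0,0],[0,0,0,0]]]'; python3 look.py w9 round_board_top cup_mid
```

```text
time: 15.78
eef_pos: [0.4639, 0.3128, 0.0558]
eef_rot: [[-0.036, -0.059, 0.998], [-0.999, 0.01, -0.036], [-0.008, -0.998, -0.06]]
force: [0.5, 0.3, -2.0]
grip_width: 0.0564
t 15.78 pos [0.4639 0.3128 0.0558] F [ 0.5  0.3 -2. ] w 0.0564
round_board_top call [280.8, 199.9] 0.81 [0.4644, 0.3355]
cup_mid call [277.3, 261.9] 0.59 [0.4627, 0.3025]
cup_mid call [276.6, 276.8] 0.7 [0.4619, 0.2919]
R [[-0.036, -0.059, 0.998], [-0.999, 0.01, -0.036], [-0.008, -0.998, -0.06]]
```

View pics/w9.png

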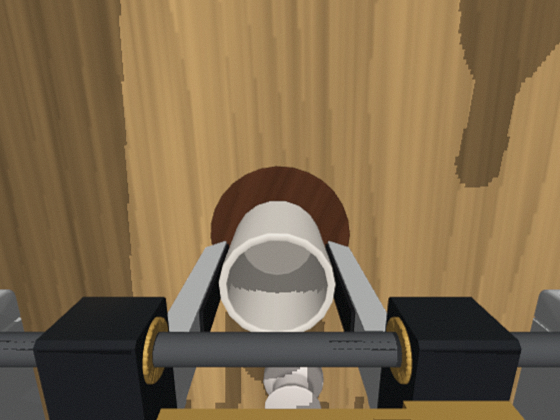

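```bash
python3 -m pendant '[[[0.25,0,0,0],[0.25,0.4,0,0],[0,0.4,0,0],[0,0.4,0,0],[0,0.3,0,0],[0,0,0,0],[0,0,0,0],[0,0,0,0]]]'; python3 -c "
from h import *
state();s=state();p=get_image('wrist');save(p,'pics/w10.png')
s=state();p=get_image('scene');save(p,'pics/s10.png',4,(350,210,490,330))"
```

```text
time: 16.7
eef_pos: [0.4632, 0.3066, 0.0394]
eef_rot: [[-0.038, -0.059, 0.998], [-0.999, 0.01, -0.038], [-0.008, -0.998, -0.059]]
force: [0.2, 0.0, -1.9]
grip_width: 0.0566
t 16.7 pos [0.4632 0.3066 0.0394] F [ 0.2  0.  -1.9] w 0.0566
t 16.7 pos [0.4632 0.3066 0.0394] F [ 0.2  0.  -1.9] w 0.0566
t 16.75 pos [0.4632 0.3067 0.0394] F [-0.2 -0.4 -1.2] w 0.0562
```

View pics/s10.png

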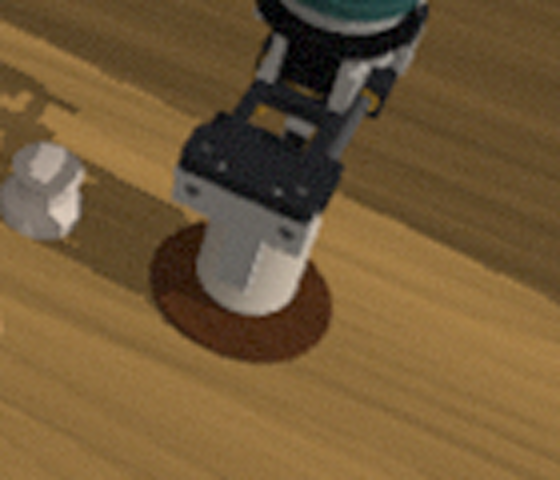

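```bash
python3 -m pendant '[[[0,0.2,0,0],[0,0.1,0,0],[0,0,0,0],[0,0,0,0],[0,0,0,0],[0,0,0,0],[0,0,0,0],[0,0,0,0]]]'; python3 -m pendant '[[[0,0,0,0],[0,0,0,0],[0,0,0,0],[0,0,0,0],[0,0,0,0],[0,-0.5,0,0],[0,-1.5,0,0],[0,-2,0,0]]]' 1
```

```text
time: 17.47
eef_pos: [0.4636, 0.3072, 0.0368]
eef_rot: [[-0.038, -0.057, 0.998], [-0.999, 0.011, -0.037], [-0.009, -0.998, -0.058]]
force: [0.8, 1.7, -2.1]
grip_width: 0.0559
time: 18.13
eef_pos: [0.4636, 0.3057, 0.0757]
eef_rot: [[-0.038, -0.064, 0.997], [-0.999, 0.008, -0.037], [-0.006, -0.998, -0.064]]
force: [0.1, -0.5, -0.2]
grip_width: 0.0941
```

```bash
python3 -m pendant '[[[0,-2,0,0],[0,-2,0,0],[0,-2,0,0],[0,-2,0,0],[0,-2,0,0],[0,-1,0,0],[0,0,0,0],[0,0,0,0]]]' 1;  python3 look.py w11 cup_mid round_board_top; python3 -c "
from h import *
p=get_image('scene')
for n in ('cup_mid','round_board_top'):
  for r in pinpoint(p,n)[:2]: print(n,r['position'],r['conf'],onplane(p,r['position'],Z[n]))"
```

```text
time: 18.8
eef_pos: [0.4729, 0.3054, 0.198]
eef_rot: [[-0.038, -0.054, 0.998], [-0.999, 0.012, -0.037], [-0.01, -0.998, -0.055]]
force: [0.5, -0.1, -0.4]
grip_width: 0.0938
t 18.8 pos [0.4729 0.3054 0.198 ] F [ 0.5 -0.1 -0.4] w 0.0938
cup_mid call [275.1, 195.6] 0.7 [0.4624, 0.3077]
round_board_top call [403.3, 407.7] 0.51 [0.6244, -0.0005]
round_board_top call [287.0, 171.4] 0.77 [0.4747, 0.328]
R [[-0.038, -0.054, 0.998], [-0.999, 0.012, -0.037], [-0.01, -0.998, -0.055]]
cup_mid [415.7, 272.3] 0.92 [0.46346532 0.31353839 0.04      ]
round_board_top [407.1, 279.8] 0.78 [0.46380422 0.30153469 0.006     ]
```

View pics/w11.png

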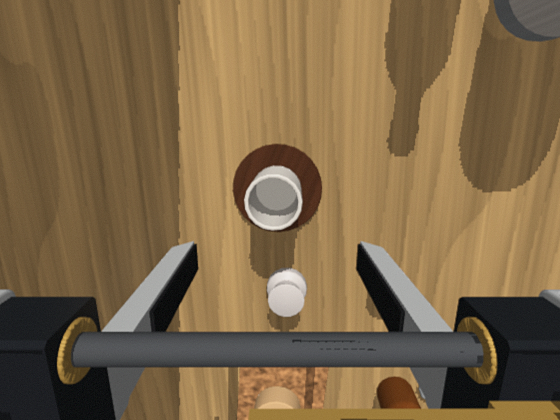

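The cup stands on the round board. I'll fit the rim at about (273,202) and the board at about (277,187).

```bash
cat > fit2.py <<'E'
from h import *
s=state();p=get_image("wrist");save(p,"pics/w11c.png",4,(220,130,340,245))
b=outline_of(p,"round_board_top"); c=outline_of(p,"cup_mid")
def hull(m): return cv2.convexHull(max(cv2.findContours(m.astype(np.uint8),0,1)[0],key=cv2.contourArea))
for r in b[:2]:
    e=cv2.fitEllipse(hull(r["pixels"]));print("b",r["conf"],e,onplane(p,e[0],.006,s))
f=p["frame"].astype(int); m=(f.min(2)>150)&((f.max(2)-f.min(2))<35);m[:140]=0;m[240:]=0;m[:,:225]=0;m[:,325:]=0
print(cv2.boundingRect(m.astype(np.uint8)))
E
python3 fit2.py
```

```text
t 19.2 pos [0.4722 0.3052 0.1965] F [ 0.1  0.5 -0.6] w 0.0938
b 0.7 ((277.6119384765625, 187.57835388183594), (86.9842529296875, 89.23029327392578), 101.51200103759766) [0.46216141 0.30935839 0.006     ]
(245, 165, 58, 65)
```

View pics/w11c.png

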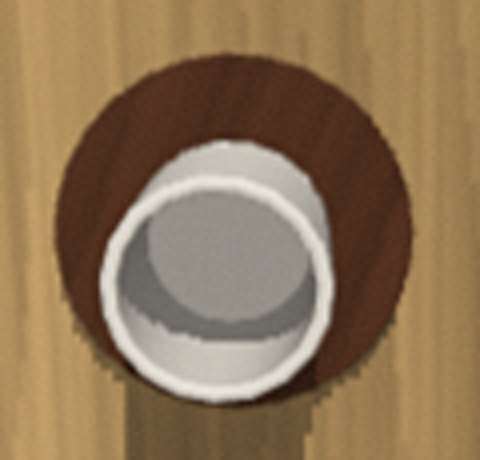

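```bash
python3 -c "
from h import *
s=state();p=get_image('wrist');print(onplane(p,(274.1,202.3),.074,s))"
```

```text
t 19.35 pos [0.4725 0.3053 0.1969] F [-0.1  0.6  0.9] w 0.0943
[0.46287342 0.30861016 0.074     ]
```

```bash
python3 -m pendant '[[[3,0,0.2,0],[4.1,0,0.2,0],[4.1,0,0.2,0],[4.1,0,0.2,0],[4.1,0,0.2,0],[4.1,0,0.2,0],[4.1,0,0.2,0],[4.1,0,0.2,0]]]' 1;python3 -m pendant '[[[4.1,0,0.2,0],[4.1,0,0.2,0],[4.1,0,0.2,0],[4.1,0,0.2,0],[4.1,0,0.2,0],[4,0,0.2,0],[2,0,0,0],[0.5,0,0,0]]]' 1;  python3 look.py w12 twist_toy_mid oblong_board_top
```

```text
time: 20.07
eef_pos: [0.4788, -0.0118, 0.1916]
eef_rot: [[-0.023, -0.052, 0.998], [-1.0, 0.016, -0.022], [-0.014, -0.999, -0.053]]
force: [1.3, -1.1, 0.4]
grip_width: 0.0937
time: 20.73
eef_pos: [0.4824, -0.2958, 0.1877]
eef_rot: [[-0.03, -0.048, 0.998], [-1.0, 0.011, -0.029], [-0.01, -0.999, -0.048]]
force: [-1.0, -0.1, 1.1]
grip_width: 0.0939
t 20.73 pos [ 0.4824 -0.2958  0.1877] F [-1.  -0.1  1.1] w 0.0939
twist_toy_mid call [412.2, 210.5] 0.89 [0.6107, -0.3081]
twist_toy_mid call [281.6, 218.2] 0.81 [0.4798, -0.3143]
twist_toy_mid call [407.0, 212.4] 0.77 [0.6057, -0.31]
twist_toy_mid call [281.0, 216.1] 0.69 [0.4792, -0.312]
oblong_board_top call [118.1, 300.2] 0.68 [0.2684, -0.4309]
oblong_board_top call [106.7, 274.8] 0.98 [0.2594, -0.3957]
oblong_board_top call [272.2, 191.0] 0.83 [0.4684, -0.2936]
R [[-0.03, -0.048, 0.998], [-1.0, 0.011, -0.029], [-0.01, -0.999, -0.048]]
```

View pics/w12.png

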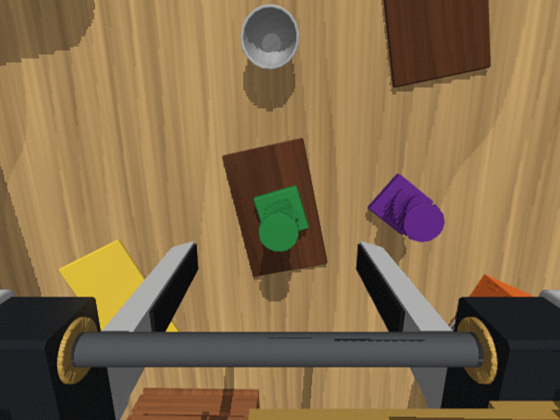

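The green toy is on the oblong board, top at (279,231) and foot at (281,211). The purple look-alike is at (410,210) and the yellow board at (110,275). Next, a precise fit.

```bash
python3 - <<'E'
from h import *
s=state();p=get_image("wrist");save(p,"pics/w12c.png",3.5,(200,120,360,290))
hsv=cv2.cvtColor(p["frame"],cv2.COLOR_RGB2HSV)
for r in outline_of(p,"oblong_board_top"):
    h=cv2.convexHull(max(cv2.findContours(r["pixels"].astype(np.uint8),0,1)[0],key=cv2.contourArea))
    q=cv2.approxPolyDP(h,7,True)[:,0];w=np.array([onplane(p,u,.006,s)[:2] for u in q]);print(r["conf"],q.tolist(),np.round(w,3).tolist(),w.mean(0))
E
```

```text
t 20.98 pos [ 0.4825 -0.29    0.1882] F [0.2 0.1 0.1] w 0.0938
0.97 [[300, 145], [325, 267], [255, 281], [223, 162]] [[0.5, -0.237], [0.529, -0.38], [0.444, -0.399], [0.415, -0.254]] [ 0.47201177 -0.31754631]
0.82 [[118, 244], [142, 282], [100, 329], [59, 274]] [[0.28, -0.35], [0.303, -0.4], [0.239, -0.468], [0.199, -0.39]] [ 0.25526086 -0.40194005]
```

View pics/w12c.png

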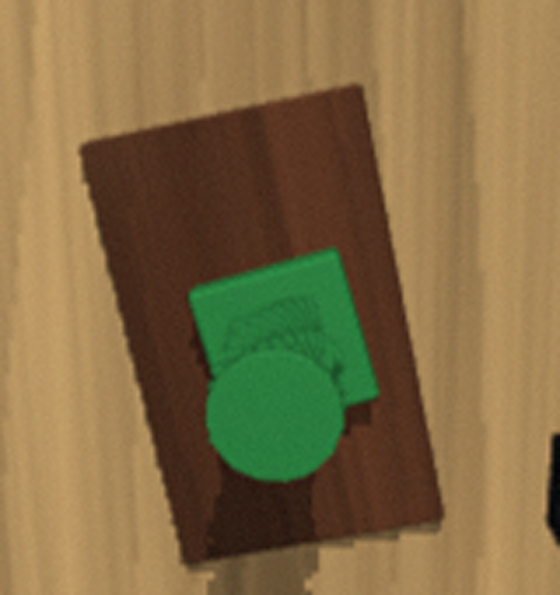

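```bash
python3 -c "
from h import *
s=state();p=get_image('wrist');print(onplane(p,(278.9,238),.083,s))
c=np.array([onplane(p,u,.006,s)[:2] for u in ((223.4,162),(303.1,144.6),(326,268.6),(253.4,280.9))]);print(c,c.mean(0))
print(pinpoint(p,'twist_toy_mid'))"
```

```text
t 21.08 pos [ 0.4827 -0.29    0.1884] F [-0.6  0.3 -0.1] w 0.0939
[ 0.47886574 -0.31613504  0.083     ]
[[ 0.41528727 -0.25416539]
 [ 0.50354041 -0.23689924]
 [ 0.53049708 -0.38273288]
 [ 0.4428265  -0.39900742]] [ 0.47303782 -0.31820123]
[{'position': [409.8, 219.8], 'conf': 0.88}, {'position': [279.7, 226.7], 'conf': 0.83}]
```

```bash
python3 -m pendant '[[[1.2,0,0.2,0],[1.2,0.5,0,0],[0.2,1.5,0,0],[0,2,0,0],[0,2,0,0],[0,1.5,0,0],[0,0.5,0,0],[0,0,0,0]]]' 1
```

```text
time: 21.85
eef_pos: [0.4829, -0.3223, 0.1055]
eef_rot: [[-0.02, -0.043, 0.999], [-1.0, 0.006, -0.02], [-0.005, -0.999, -0.043]]
force: [-0.3, 0.5, 0.2]
grip_width: 0.0938
```

```bash
python3 -m pendant '[[[-0.3,0.5,-0.2,0],[0,1.2,0,0],[0,1.4,0,0],[0,1.4,0,0],[0,1.2,0,0],[0,0.5,0,0],[0,0,0,0],[0,0,0,0]]]' 1; python3 look.py w13 twist_toy_mid
```

```text
time: 22.52
eef_pos: [0.4817, -0.3232, 0.0462]
eef_rot: [[-0.021, -0.034, 0.999], [-1.0, -0.002, -0.021], [0.002, -0.999, -0.034]]
force: [-0.4, 0.4, -0.5]
grip_width: 0.0936
t 22.52 pos [ 0.4817 -0.3232  0.0462] F [-0.4  0.4 -0.5] w 0.0936
twist_toy_mid call [269.3, 244.6] 0.91 [0.4772, -0.3161]
twist_toy_mid call [499.0, 229.8] 0.72 [0.6082, -0.3079]
twist_toy_mid call [493.7, 232.3] 0.85 [0.6055, -0.3094]
twist_toy_mid call [268.7, 248.2] 0.64 [0.4768, -0.3184]
R [[-0.021, -0.034, 0.999], [-1.0, -0.002, -0.021], [0.002, -0.999, -0.034]]
```

View pics/w13.png

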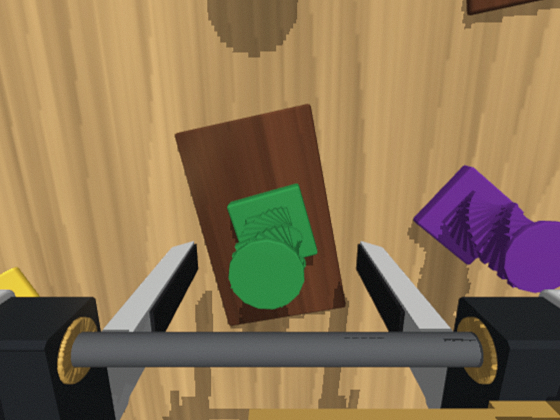

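```bash
python3 -m pendant '[[[-0.5,0.4,-0.4,0],[0,0,0,0],[0,0,0,0],[0,0,0,0],[0,0,0,0],[0,0,0,0],[0,0,0,0],[0,0,0,0]]]' 0.15 25;  python3 -m pendant '[[[0,0,0,0],[0,-1,0,0],[0,-2,0,0],[0,-2,0,0],[0,-2,0,0],[0,-2,0,0],[0,-1,0,0],[0,0,0,0]]]'; python3 look.py w14 twist_toy_mid
```

```text
time: 23.33
eef_pos: [0.4787, -0.3186, 0.0447]
eef_rot: [[-0.02, -0.03, 0.999], [-1.0, -0.005, -0.02], [0.006, -1.0, -0.03]]
force: [-1.2, 0.2, -0.4]
grip_width: 0.044
time: 24.0
eef_pos: [0.4802, -0.3166, 0.1493]
eef_rot: [[-0.021, -0.036, 0.999], [-1.0, -0.0, -0.021], [0.001, -0.999, -0.036]]
force: [0.2, -0.0, -0.6]
grip_width: 0.0367
t 24.0 pos [ 0.4802 -0.3166  0.1493] F [ 0.2 -0.  -0.6] w 0.0367
twist_toy_mid call [426.5, 201.7] 0.78 [0.608, -0.3109]
twist_toy_mid call [276.7, 254.5] 0.7 [0.4754, -0.3603]
twist_toy_mid call [275.6, 254.0] 0.95 [0.4744, -0.3598]
twist_toy_mid call [427.2, 202.3] 0.77 [0.6086, -0.3114]
R [[-0.021, -0.036, 0.999], [-1.0, -0.0, -0.021], [0.001, -0.999, -0.036]]
```

View pics/w14.png

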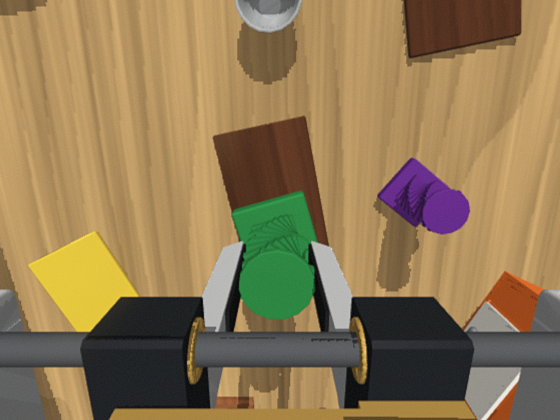

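Toy lifted: the top disc at (278,283) has the same apparent size as before the lift, so it did not slip. Next I'll carry it to the square board.

```bash
python3 -m pendant '[[[-1.7,0,1.4,0],[-3,0,2.5,0],[-3,0,2.5,0],[-3,0,2.5,0],[-3,0,2.5,0],[-2.5,0,2,0],[-1,0,0.9,0],[-0.2,0,0.2,0]]]'; python3 -c "
from h import *
for i in range(3): s=state();p=get_image('wrist')
save(p,'pics/w15.png')
print(s['eef_rot'])
"; python3 look.py w15 square_board_top
```

```text
time: 24.82
eef_pos: [0.6256, -0.1375, 0.1275]
eef_rot: [[-0.028, -0.06, 0.998], [-1.0, 0.01, -0.027], [-0.009, -0.998, -0.06]]
force: [-0.8, 0.3, -1.9]
grip_width: 0.0365
t 24.82 pos [ 0.6256 -0.1375  0.1275] F [-0.8  0.3 -1.9] w 0.0365
t 24.87 pos [ 0.6251 -0.1378  0.1272] F [-0.2  0.6 -1.4] w 0.0368
t 24.92 pos [ 0.6241 -0.1394  0.1277] F [-0.  -0.  -1.4] w 0.0366
[[-0.02910593 -0.06104931  0.99771029]
 [-0.99954623  0.0095239  -0.02857673]
 [-0.00775751 -0.99808931 -0.06129881]]
t 24.97 pos [ 0.6236 -0.1405  0.1283] F [ 0.7 -0.5 -1.5] w 0.0369
square_board_top call [295.8, 197.1] 0.95 [0.6342, -0.1326]
square_board_top call [310.0, 177.7] 0.86 [0.6476, -0.1144]
R [[-0.03, -0.061, 0.998], [-1.0, 0.009, -0.03], [-0.007, -0.998, -0.061]]
```

View pics/w15.png

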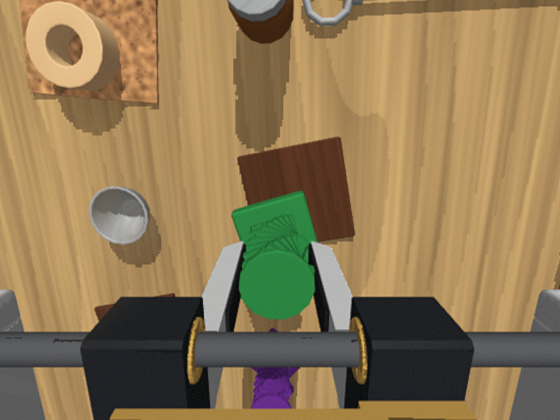

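```bash
python3 -m pendant '[[[-0.3,0,0.6,0],[-0.2,0.5,0.6,0],[0,1,0.2,0],[0,1.3,0,0],[0,1.3,0,0],[0,0.8,0,0],[0,0.2,0,0],[0,0,0,0]]]'; python3 look.py w16 square_board_top
```

```text
time: 25.78
eef_pos: [0.6351, -0.1418, 0.0744]
eef_rot: [[-0.04, -0.056, 0.998], [-0.999, 0.007, -0.04], [-0.005, -0.998, -0.056]]
force: [-0.1, -0.1, -1.1]
grip_width: 0.0364
t 25.78 pos [ 0.6351 -0.1418  0.0744] F [-0.1 -0.1 -1.1] w 0.0364
square_board_top call [292.7, 182.1] 0.81 [0.6445, -0.1099]
R [[-0.04, -0.056, 0.998], [-0.999, 0.007, -0.04], [-0.005, -0.998, -0.056]]
```

View pics/w16.png

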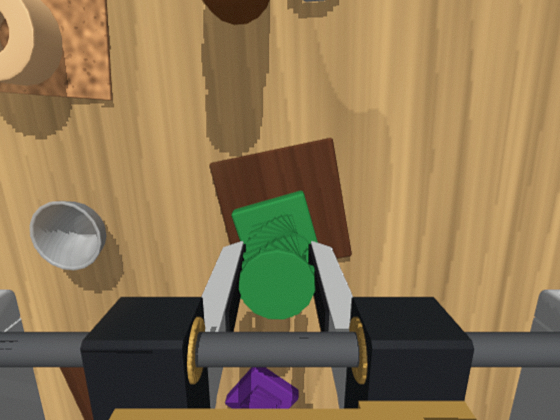

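```bash
python3 -m pendant '[[[-0.35,0,0.1,0],[-0.3,0.5,0,0],[0,0.7,0,0],[0,0.7,0,0],[0,0.4,0,0],[0,0,0,0],[0,0,0,0],[0,0,0,0]]]'; python3 look.py w17 square_board_top
```

```text
time: 26.6
eef_pos: [0.6375, -0.1345, 0.0525]
eef_rot: [[-0.039, -0.05, 0.998], [-0.999, 0.005, -0.039], [-0.003, -0.999, -0.05]]
force: [-0.4, 0.1, -2.0]
grip_width: 0.0368
t 26.6 pos [ 0.6375 -0.1345  0.0525] F [-0.4  0.1 -2. ] w 0.0368
square_board_top call [286.3, 189.7] 0.56 [0.6428, -0.104]
R [[-0.039, -0.05, 0.998], [-0.999, 0.005, -0.039], [-0.003, -0.999, -0.05]]
```

View pics/w17.png

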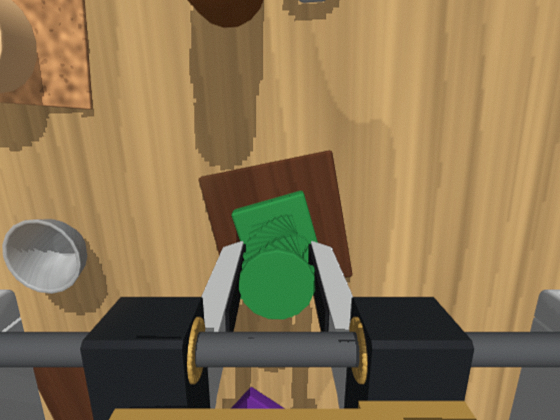

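```bash
python3 -m pendant '[[[0,0.2,-0.2,0],[0,0.3,0,0],[0,0.3,0,0],[0,0,0,0],[0,0,0,0],[0,0,0,0],[0,0,0,0],[0,0,0,0]]]'
```

```text
time: 27.42
eef_pos: [0.6361, -0.135, 0.0454]
eef_rot: [[-0.039, -0.047, 0.998], [-0.999, 0.004, -0.039], [-0.002, -0.999, -0.047]]
force: [0.5, 0.5, -2.8]
grip_width: 0.0368
```

```bash
python3 -m pendant '[[[0,0.2,0,0],[0,0.1,0,0],[0,0,0,0],[0,0,0,0],[0,0,0,0],[0,0,0,0],[0,0,0,0],[0,0,0,0]]]';python3 -c "
from h import *
s=state();p=get_image('side');save(p,'pics/s17.png',4,(200,140,340,250));state()"
```

```text
time: 28.08
eef_pos: [0.6363, -0.135, 0.0453]
eef_rot: [[-0.039, -0.045, 0.998], [-0.999, 0.004, -0.039], [-0.002, -0.999, -0.045]]
force: [-0.7, 0.1, -0.1]
grip_width: 0.0365
t 28.08 pos [ 0.6363 -0.135   0.0453] F [-0.7  0.1 -0.1] w 0.0365
t 28.13 pos [ 0.6363 -0.135   0.0453] F [-0.6  0.3 -0.7] w 0.0363
```

View pics/s17.png

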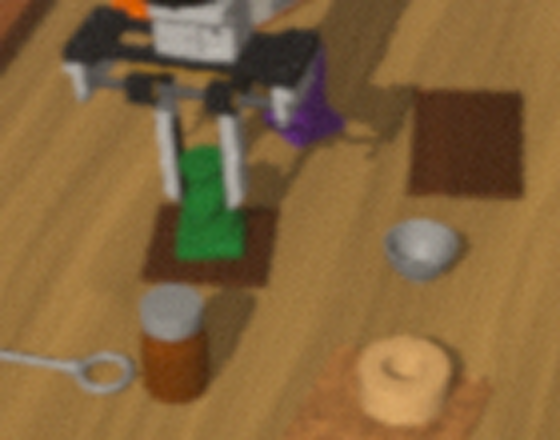

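The toy's foot is on the square board and the force is back near zero, so I'll release.

```bash
python3 -m pendant '[[[0,0,0,0],[0,0,0,0],[0,0,0,0],[0,0,0,0],[0,0,0,0],[0,0,0,0],[0,-0.5,0,0],[0,-2,0,0]]]' 1; python3 -m pendant '[[[0,-2,0,0],[0,-2,0,0],[0,-2,0,0],[0,-2,0,0],[0,-2,0,0],[0,-1,0,0],[0,0,0,0],[0,0,0,0]]]' 1; python3 look.py w18 twist_toy_mid square_board_top;python3 - <<'E'
from h import *
s=state();p=get_image("wrist");save(p,"pics/w18c.png",3.5,(200,110,360,280))
E
```

```text
time: 28.8
eef_pos: [0.635, -0.1344, 0.0671]
eef_rot: [[-0.039, -0.052, 0.998], [-0.999, 0.006, -0.039], [-0.004, -0.999, -0.052]]
force: [-0.4, 1.1, 0.4]
grip_width: 0.0868
time: 29.47
eef_pos: [0.6424, -0.1354, 0.1875]
eef_rot: [[-0.039, -0.046, 0.998], [-0.999, 0.004, -0.039], [-0.002, -0.999, -0.046]]
force: [-0.5, -0.4, -0.7]
grip_width: 0.0941
t 29.47 pos [ 0.6424 -0.1354  0.1875] F [-0.5 -0.4 -0.7] w 0.0941
twist_toy_mid call [264.5, 343.4] 0.64 [0.615, -0.3051]
twist_toy_mid call [276.4, 196.6] 0.56 [0.6354, -0.1321]
twist_toy_mid call [274.8, 197.2] 0.87 [0.6338, -0.1326]
twist_toy_mid call [261.8, 326.0] 0.83 [0.6131, -0.282]
square_board_top call [279.2, 167.4] 0.67 [0.6376, -0.1081]
R [[-0.039, -0.046, 0.998], [-0.999, 0.004, -0.039], [-0.002, -0.999, -0.046]]
t 29.72 pos [ 0.6415 -0.1351  0.1857] F [-0.6 -1.  -0.8] w 0.0941
```

View pics/w18c.png

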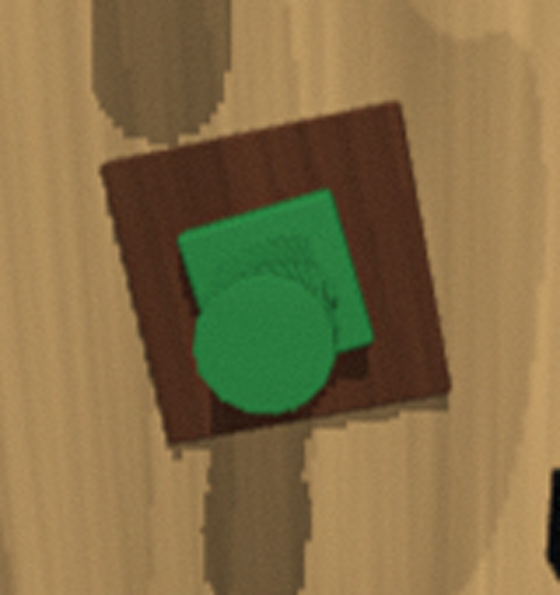

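```bash
python3 -c "
from h import *
s=state();p=get_image('wrist')
f=lambda u:(u[0]/3.5+200,u[1]/3.5+110)
print(onplane(p,f((264,345)),.083,s))
c=np.array([onplane(p,f(u),.006,s)[:2] for u in ((103,162),(399,102),(450,391),(170,445))]);print(c.mean(0))
g=[onplane(p,f(u),.018,s)[:2] for u in ((179,237),(329,190),(373,345))];print((g[0]+g[2])/2)"
```

```text
t 29.77 pos [ 0.6416 -0.1352  0.1858] F [ 0.3 -0.   0.5] w 0.094
[ 0.63522181 -0.13334863  0.083     ]
[ 0.63618229 -0.13274339]
[ 0.63576221 -0.13381194]
```

The toy is within 1–2 mm of the board centre. Now back to the wide ring on the cork.

```bash
python3 -m pendant '[[[-1.2,0,-1.7,0],[-2.2,0,-3.1,0],[-2.2,0,-3.1,0],[-2.2,0,-3.1,0],[-2.2,0,-3.1,0],[-2.2,0,-3,0],[-1,0,-1.4,0],[-0.2,0,-0.4,0]]]' 1; python3 -c "
from h import *
for i in range(4): s=state();p=get_image('wrist')
save(p,'pics/w19.png');print(np.round(s['eef_rot'],3))
r=pinpoint(p,'wide_ring_mid');print(r[:2])
h=cv2.convexHull(max(cv2.findContours(outline_of(p,'wide_ring_mid')[0]['pixels'].astype(np.uint8),0,1)[0],key=cv2.contourArea));e=cv2.fitEllipse(h);print(e,onplane(p,e[0],.028,s),onplane(p,r[0]['position'],.018,s))
"
```

```text
time: 30.48
eef_pos: [0.4496, 0.0097, 0.1882]
eef_rot: [[-0.044, -0.057, 0.997], [-0.999, 0.007, -0.043], [-0.004, -0.998, -0.057]]
force: [-0.5, -0.3, 0.9]
grip_width: 0.0939
t 30.48 pos [0.4496 0.0097 0.1882] F [-0.5 -0.3  0.9] w 0.0939
t 30.53 pos [0.4496 0.0095 0.1883] F [-1.6  1.4  0.7] w 0.0941
t 30.58 pos [0.4519 0.0083 0.1884] F [ 0.1 -0.4 -0.2] w 0.094
t 30.63 pos [0.4534 0.0076 0.1884] F [ 0.  -0.3 -0.1] w 0.094
[[-0.045 -0.054  0.998]
 [-0.999  0.005 -0.045]
 [-0.003 -0.999 -0.054]]
[{'position': [282.6, 201.4], 'conf': 0.79}]
((283.560302734375, 201.367919921875), (59.967498779296875, 61.89517593383789), 13.817596435546875) [0.45157272 0.00169433 0.028     ] [ 0.45008322 -0.00077415  0.018     ]
```

View pics/w19.png

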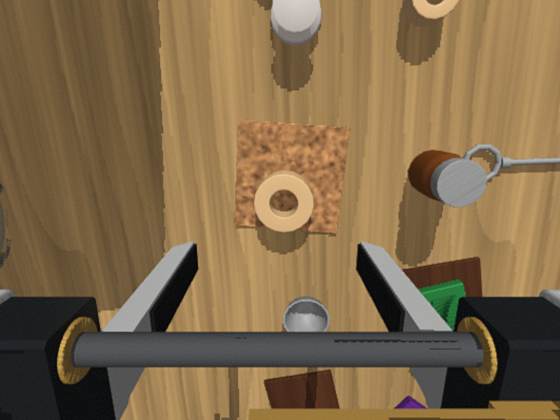

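```bash
python3 -m pendant '[[[0.4,0.5,0.4,0],[0.3,2,0.2,0],[0,2.5,0,0],[0,3,0,0],[0,3,0,0],[0,2,0,0],[0,1,0,0],[0,0,0,0]]]' 1
```

```text
time: 31.45
eef_pos: [0.465, -0.0085, 0.0392]
eef_rot: [[-0.054, -0.047, 0.997], [-0.999, 0.003, -0.053], [-0.0, -0.999, -0.047]]
force: [-0.5, -1.9, -0.2]
grip_width: 0.0936
```

```bash
python3 -m pendant '[[[-0.4,0,-0.6,0],[-0.4,0,-0.6,0],[0,0,0,0],[0,0,0,0],[0,0,0,0],[0,0,0,0],[0,0,0,0],[0,0,0,0]]]' 1; python3 look.py w20 wide_ring_mid
```

```text
time: 32.12
eef_pos: [0.4571, -0.001, 0.0421]
eef_rot: [[-0.055, -0.04, 0.998], [-0.998, 0.001, -0.055], [0.001, -0.999, -0.04]]
force: [0.2, -1.2, -0.1]
grip_width: 0.094
t 32.12 pos [ 0.4571 -0.001   0.0421] F [ 0.2 -1.2 -0.1] w 0.094
wide_ring_mid call [270.1, 239.4] 0.61 [0.4518, 0.0018]
wide_ring_mid call [266.1, 251.2] 0.69 [0.4487, -0.0064]
R [[-0.055, -0.04, 0.998], [-0.998, 0.001, -0.055], [0.001, -0.999, -0.04]]
```

View pics/w20.png

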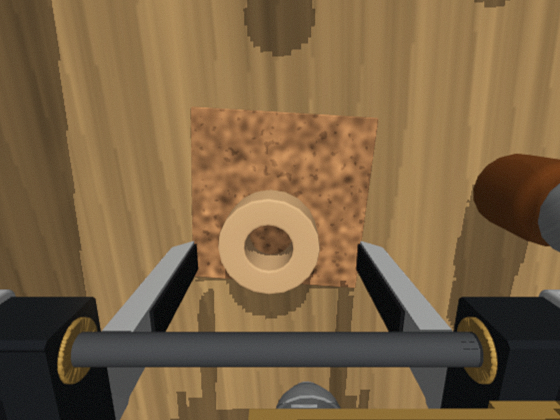

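```bash
python3 -m pendant '[[[-0.1,0.6,-0.4,0],[0,0.8,0,0],[0,0.8,0,0],[0,0.5,0,0],[0,0,0,0],[0,0,0,0],[0,0,0,0],[0,0,0,0]]]' 1; python3 -c "
from h import *
s=state();p=get_image('wrist');r=pinpoint(p,'wide_ring_mid')[0];print(r,onplane(p,r['position'],.018,s))"
```

```text
time: 32.93
eef_pos: [0.45, 0.0006, 0.0109]
eef_rot: [[-0.055, -0.044, 0.997], [-0.998, 0.002, -0.055], [0.0, -0.999, -0.044]]
force: [0.1, 0.3, -0.1]
grip_width: 0.0939
t 32.93 pos [0.45   0.0006 0.0109] F [ 0.1  0.3 -0.1] w 0.0939Traceback (most recent call last):
  File "<string>", line 3, in <module>
    s=state();p=get_image('wrist');r=pinpoint(p,'wide_ring_mid')[0];print(r,onplane(p,r['position'],.018,s))
                                     ~~~~~~~~~~~~~~~~~~~~~~~~~~~^^^
IndexError: list index out of range
```

```bash
python3 -m pendant '[[[0,0,0,0],[0,0,0,0],[0,0,0,0],[0,0,0,0],[0,0,0,0],[0,0,0,0],[0,0,0,0],[0,0,0,0]]]' 0.4 25;  python3 -m pendant '[[[0,-1,0,0],[0,-2,0,0],[0,-2,0,0],[0,-2,0,0],[0,-2,0,0],[0,-1,0,0],[0,0,0,0],[0,0,0,0]]]'; python3 look.py w21 wide_ring_mid
```

```text
time: 33.7
eef_pos: [0.4511, 0.0004, 0.012]
eef_rot: [[-0.055, -0.041, 0.998], [-0.998, 0.002, -0.055], [0.001, -0.999, -0.041]]
force: [-0.2, -0.8, -0.3]
grip_width: 0.0621
time: 34.37
eef_pos: [0.4531, 0.0005, 0.1145]
eef_rot: [[-0.055, -0.047, 0.997], [-0.998, 0.003, -0.055], [0.0, -0.999, -0.047]]
force: [0.3, -0.6, -0.9]
grip_width: 0.0627
t 34.37 pos [0.4531 0.0005 0.1145] F [ 0.3 -0.6 -0.9] w 0.0627
wide_ring_mid call [276.5, 260.4] 0.74 [0.4458, -0.0443]
wide_ring_mid call [276.9, 276.4] 0.98 [0.4453, -0.0602]
R [[-0.055, -0.047, 0.997], [-0.998, 0.003, -0.055], [0.0, -0.999, -0.047]]
```

View pics/w21.png

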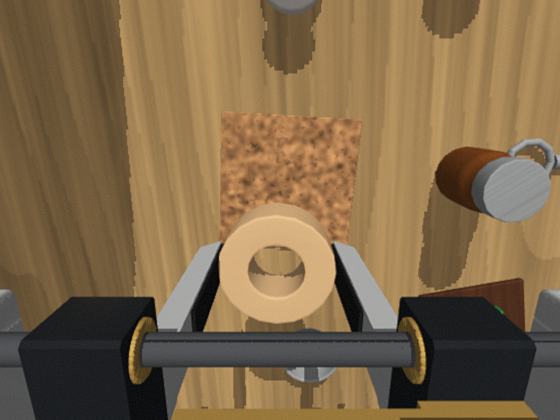

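```bash
python3 -c "
from h import *
s=state();p=get_image('wrist');print(onplane(p,(277.5,262),s['eef_pos'][2]+.02,s))"
python3 -m pendant '[[[3,0,0.4,0],[4.1,0,0.5,0],[4.1,0,0.5,0],[4.1,0,0.5,0],[4.1,0,0.5,0],[4.1,0,0.5,0],[4.1,0,0.5,0],[2.2,0,0.2,0]]]'; python3 -m pendant '[[[0.5,0,0,0],[0,0.5,0,0],[0,1,0,0],[0,1,0,0],[0,1,0,0],[0,0.5,0,0],[0,0,0,0],[0,0,0,0]]]'; python3 look.py w22 oblong_board_top
```

```text
t 34.52 pos [0.4522 0.0007 0.1135] F [-1.1  0.6 -1.5] w 0.0626
[0.45367928 0.00645374 0.13350765]
time: 35.23
eef_pos: [0.4685, -0.3012, 0.1018]
eef_rot: [[-0.044, -0.062, 0.997], [-0.999, 0.012, -0.044], [-0.009, -0.998, -0.063]]
force: [0.5, -0.8, -1.1]
grip_width: 0.0625
time: 35.9
eef_pos: [0.4617, -0.301, 0.052]
eef_rot: [[-0.045, -0.072, 0.996], [-0.999, 0.022, -0.044], [-0.018, -0.997, -0.072]]
force: [0.4, -0.4, -0.2]
grip_width: 0.0628
t 35.9 pos [ 0.4617 -0.301   0.052 ] F [ 0.4 -0.4 -0.2] w 0.0628
oblong_board_top call [297.3, 256.8] 0.73 [0.4726, -0.3203]
oblong_board_top call [299.0, 196.9] 0.81 [0.475, -0.2752]
oblong_board_top call [40.8, 307.7] 0.61 [0.2609, -0.3625]
R [[-0.045, -0.072, 0.996], [-0.999, 0.022, -0.044], [-0.018, -0.997, -0.072]]
```

View pics/w22.png

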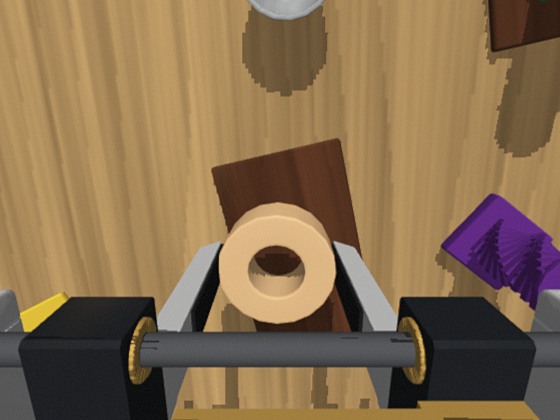

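```bash
python3 -m pendant '[[[0.8,0,0.6,0],[0.7,0.2,0.6,0],[0.2,0.6,0.2,0],[0,0.6,0,0],[0,0.5,0,0],[0,0,0,0],[0,0,0,0],[0,0,0,0]]]'; python3 look.py w23 oblong_board_top
```

```text
time: 36.72
eef_pos: [0.4772, -0.3232, 0.0317]
eef_rot: [[-0.047, -0.067, 0.997], [-0.999, 0.017, -0.046], [-0.014, -0.998, -0.067]]
force: [-0.2, 0.5, -1.1]
grip_width: 0.0624
t 36.72 pos [ 0.4772 -0.3232  0.0317] F [-0.2  0.5 -1.1] w 0.0624
oblong_board_top call [272.7, 233.2] 0.86 [0.4728, -0.3172]
oblong_board_top call [267.7, 179.5] 0.95 [0.4714, -0.2812]
oblong_board_top call [24.7, 306.4] 0.67 [0.2841, -0.3708]
R [[-0.047, -0.067, 0.997], [-0.999, 0.017, -0.046], [-0.014, -0.998, -0.067]]
```

View pics/w23.png

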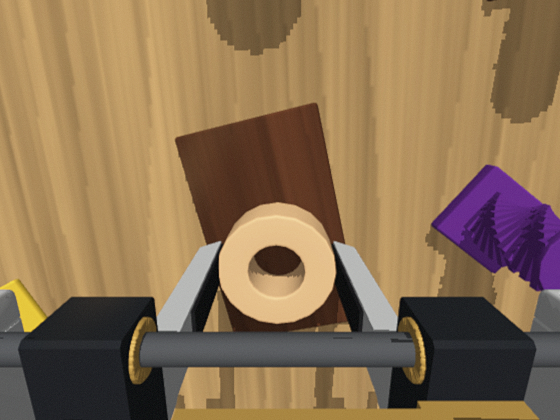

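```bash
python3 -m pendant '[[[-0.25,0,-0.2,0],[0,0.4,0,0],[0,0.5,0,0],[0,0.5,0,0],[0,0.2,0,0],[0,0,0,0],[0,0,0,0],[0,0,0,0]]]'
```

```text
time: 37.53
eef_pos: [0.4742, -0.3199, 0.0152]
eef_rot: [[-0.046, -0.065, 0.997], [-0.999, 0.016, -0.045], [-0.013, -0.998, -0.066]]
force: [-0.1, -0.4, -0.3]
grip_width: 0.0626
```

```bash
python3 -m pendant '[[[0,0.2,0,0],[0,0,0,0],[0,0,0,0],[0,0,0,0],[0,0,0,0],[0,0,0,0],[0,0,0,0],[0,0,0,0]]]'; python3 -m pendant '[[[0,0,0,0],[0,0,0,0],[0,0,0,0],[0,0,0,0],[0,0,0,0],[0,-0.5,0,0],[0,-1.5,0,0],[0,-2,0,0]]]' 1;python3 -m pendant '[[[0,-2,0,0],[0,-3,0,0],[0,-3,0,0],[0,-3,0,0],[0,-2,0,0],[0,-0.5,0,0],[0,0,0,0],[0,0,0,0]]]' 1; python3 -c "
from h import *
for i in range(3): s=state();p=get_image('wrist')
save(p,'pics/w24c.png',3.5,(200,110,360,280))"
```

```text
time: 38.2
eef_pos: [0.475, -0.3205, 0.0152]
eef_rot: [[-0.046, -0.063, 0.997], [-0.999, 0.015, -0.045], [-0.012, -0.998, -0.064]]
force: [0.4, -0.7, -1.2]
grip_width: 0.0624
time: 38.87
eef_pos: [0.4748, -0.3189, 0.0527]
eef_rot: [[-0.046, -0.071, 0.996], [-0.999, 0.021, -0.045], [-0.017, -0.997, -0.072]]
force: [0.9, -0.5, 0.0]
grip_width: 0.094
time: 39.53
eef_pos: [0.4855, -0.3222, 0.1993]
eef_rot: [[-0.046, -0.065, 0.997], [-0.999, 0.017, -0.045], [-0.014, -0.998, -0.066]]
force: [-0.5, 0.2, -1.4]
grip_width: 0.0942
t 39.53 pos [ 0.4855 -0.3222  0.1993] F [-0.5  0.2 -1.4] w 0.0942
t 39.58 pos [ 0.4852 -0.322   0.1988] F [ 0.7 -0.5 -0.2] w 0.094
t 39.63 pos [ 0.4849 -0.3218  0.1981] F [-0.3  0.3  0.2] w 0.0941
```

View pics/w24c.png

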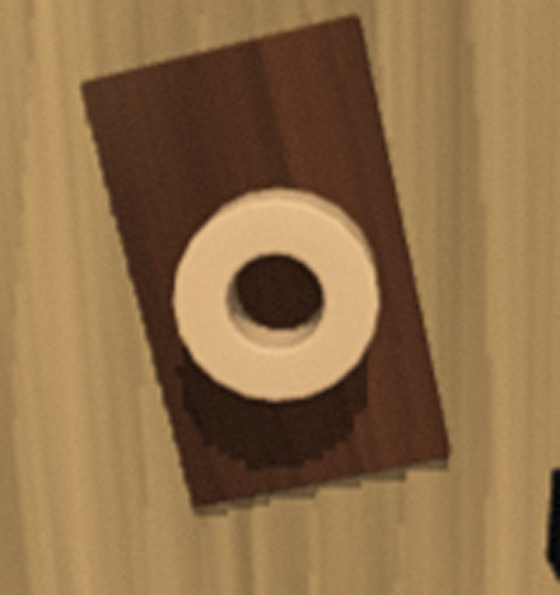

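```bash
python3 -c "
from h import *
s=state();p=get_image('wrist')
f=lambda u:(u[0]/3.5+200,u[1]/3.5+110)
print(onplane(p,f((274,299)),.034,s))
c=np.array([onplane(p,f(u),.006,s)[:2] for u in ((82,83),(357,15),(450,455),(197,505))]);print(c.mean(0))
s=state();p=get_image('scene');save(p,'pics/s24.png')
for n in ('narrow_ring_mid','seed_jar_mid'):print([(r['position'],onplane(p,r['position'],Z[n])) for r in pinpoint(p,n)])"
```

```text
t 39.68 pos [ 0.4847 -0.3217  0.1978] F [ 0.7  0.5 -0.2] w 0.0939
[ 0.47501897 -0.3195594   0.034     ]
[ 0.47263457 -0.31731551]
t 39.73 pos [ 0.4848 -0.3217  0.1976] F [ 0.2  0.3 -0.5] w 0.0943
[([339.2, 293.8], array([0.59769377, 0.19065692, 0.014     ])), ([218.2, 246.8], array([ 0.63862926, -0.12431301,  0.014     ]))]
[([274.4, 259.1], array([0.61156782, 0.02534787, 0.0375    ]))]
```

```bash
python3 -m pendant '[[[-3,0,0.5,0],[-4,-0.1,0.7,0],[-4,-0.1,0.7,0],[-4,0,0.7,0],[-4,0,0.7,0],[-4,0,0.7,0],[-4,0,0.7,0],[-4,0,0.7,0]]]' 1; python3 -m pendant '[[[-4,0,0.7,0],[-4,0,0.7,0],[-4,0,0.7,0],[-4,0,0.7,0],[-2.5,0,0.4,0],[-1,0,0,0],[0,0,0,0],[0,0,0,0]]]' 1; python3 look.py w25 narrow_ring_mid
```

```text
time: 40.55
eef_pos: [0.5546, -0.0143, 0.1948]
eef_rot: [[-0.062, -0.074, 0.995], [-0.998, 0.017, -0.061], [-0.012, -0.997, -0.075]]
force: [-0.2, -0.6, 0.1]
grip_width: 0.0939
time: 41.22
eef_pos: [0.597, 0.1927, 0.1899]
eef_rot: [[-0.052, -0.081, 0.995], [-0.999, 0.017, -0.051], [-0.013, -0.997, -0.082]]
force: [0.3, 0.1, 0.3]
grip_width: 0.094
t 41.22 pos [0.597  0.1927 0.1899] F [0.3 0.1 0.3] w 0.094
narrow_ring_mid call [287.3, 200.2] 0.58 [0.5939, 0.1862]
narrow_ring_mid call [282.4, 204.8] 0.58 [0.5882, 0.1811]
R [[-0.052, -0.081, 0.995], [-0.999, 0.017, -0.051], [-0.013, -0.997, -0.082]]
```

View pics/w25.png

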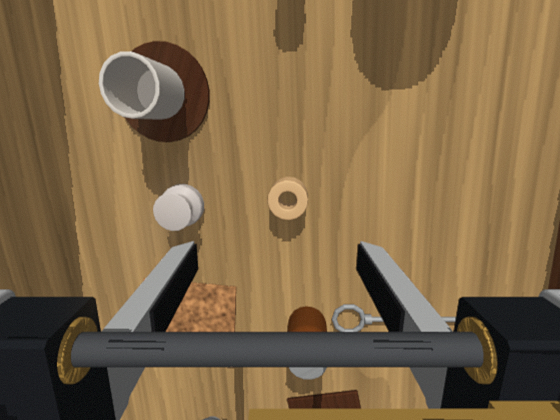

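```bash
python3 -c "
from h import *
for i in range(2): s=state();p=get_image('wrist')
save(p,'pics/w26c.png',5,(140,150,260+70,250))
r=outline_of(p,'narrow_ring_mid')[0]
h=cv2.convexHull(max(cv2.findContours(r['pixels'].astype(np.uint8),0,1)[0],key=cv2.contourArea));e=cv2.fitEllipse(h);print(e,onplane(p,e[0],.024,s),onplane(p,(177,205),.04,s),np.round(s['eef_rot'],3).tolist())
"
```

```text
t 41.37 pos [0.5971 0.1913 0.1904] F [-0.3 -0.5  0. ] w 0.0941
t 41.42 pos [0.5973 0.1912 0.1905] F [ 0.7  0.9 -0.5] w 0.0942
((286.7648010253906, 196.6724395751953), (40.917640686035156, 43.20440673828125), 12.973089218139648) [0.59447114 0.1908867  0.024     ] [0.47784671 0.18945274 0.04      ] [[-0.055, -0.08, 0.995], [-0.998, 0.018, -0.054], [-0.014, -0.997, -0.081]]
```

```bash
python3 -m pendant '[[[0.15,0.5,0.6,0],[0.1,2,0.5,0],[0,2.5,0,0],[0,3,0,0],[0,3,0,0],[0,2,0,0],[0,1,0,0],[0,0,0,0]]]' 0.8; python3 look.py w26 narrow_ring_mid
```

```text
time: 42.18
eef_pos: [0.6039, 0.1834, 0.047]
eef_rot: [[-0.064, -0.068, 0.996], [-0.998, 0.019, -0.063], [-0.014, -0.998, -0.069]]
force: [0.6, -0.2, -0.1]
grip_width: 0.0753
t 42.18 pos [0.6039 0.1834 0.047 ] F [ 0.6 -0.2 -0.1] w 0.0753
narrow_ring_mid call [265.4, 228.0] 0.83 [0.5941, 0.191]
narrow_ring_mid call [261.2, 235.8] 0.93 [0.5908, 0.1855]
narrow_ring_mid call [177.0, 394.6] 0.42 [0.5121, 0.0524]
R [[-0.064, -0.068, 0.996], [-0.998, 0.019, -0.063], [-0.014, -0.998, -0.069]]
```

View pics/w26.png

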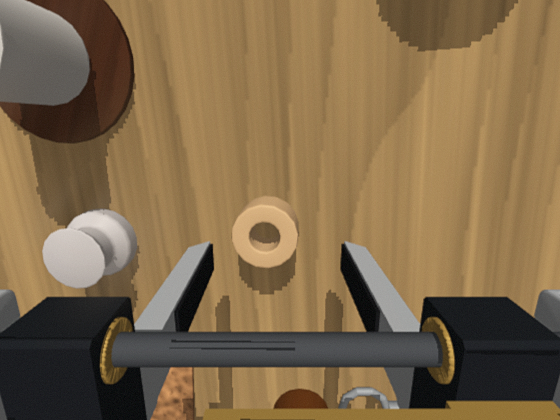

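```bash
python3 -m pendant '[[[-0.35,0,-0.4,0],[-0.25,0.5,-0.35,0],[0,1,0,0],[0,1,0,0],[0,0.8,0,0],[0,0.1,0,0],[0,0,0,0],[0,0,0,0]]]' 0.8; python3 look.py w27 narrow_ring_mid
```

```text
time: 43.0
eef_pos: [0.6007, 0.1934, 0.0194]
eef_rot: [[-0.063, -0.051, 0.997], [-0.998, 0.022, -0.062], [-0.019, -0.998, -0.052]]
force: [-0.2, -0.3, 0.4]
grip_width: 0.0752
t 43.0 pos [0.6007 0.1934 0.0194] F [-0.2 -0.3  0.4] w 0.0752
narrow_ring_mid call [268.7, 259.2] 0.93 [0.595, 0.1899]
narrow_ring_mid call [264.2, 266.6] 0.58 [0.5919, 0.1851]
R [[-0.063, -0.051, 0.997], [-0.998, 0.022, -0.062], [-0.019, -0.998, -0.052]]
```

View pics/w27.png

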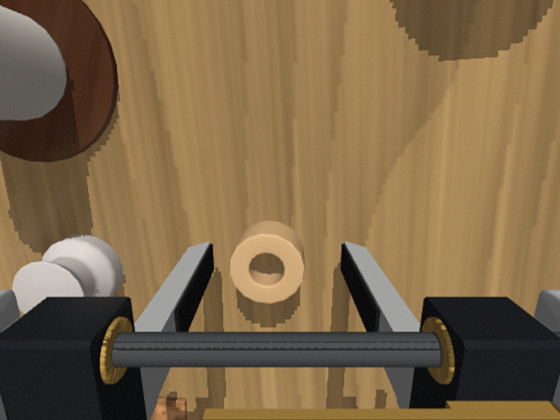

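```bash
python3 -m pendant '[[[0.25,0.3,-0.55,0],[0,0.5,0,0],[0,0.2,0,0],[0,0,0,0],[0,0,0,0],[0,0,0,0],[0,0,0,0],[0,0,0,0]]]' 0.8;python3 -m pendant '[[[0,0,0,0],[0,0,0,0],[0,0,0,0],[0,0,0,0],[0,0,0,0],[0,0,0,0],[0,0,0,0],[0,0,0,0]]]' 0.25 20;
```

```text
time: 43.82
eef_pos: [0.5952, 0.1911, 0.0101]
eef_rot: [[-0.063, -0.048, 0.997], [-0.998, 0.023, -0.062], [-0.02, -0.999, -0.049]]
force: [0.2, -0.5, -0.7]
grip_width: 0.0753
time: 44.48
eef_pos: [0.5957, 0.1913, 0.0105]
eef_rot: [[-0.063, -0.047, 0.997], [-0.998, 0.023, -0.062], [-0.02, -0.999, -0.048]]
force: [-0.1, 0.2, -0.8]
grip_width: 0.0439
```

```bash
python3 -m pendant '[[[0,-1,0,0],[0,-2.5,0,0],[0,-3,0,0],[0,-3,0,0],[0,-2.5,0,0],[0,-1,0,0],[0,0,0,0],[0,0,0,0]]]'; python3 look.py w28 narrow_ring_mid
```

```text
time: 45.15
eef_pos: [0.601, 0.1879, 0.149]
eef_rot: [[-0.063, -0.049, 0.997], [-0.998, 0.022, -0.062], [-0.019, -0.999, -0.05]]
force: [-0.2, 0.4, -0.3]
grip_width: 0.0441
t 45.15 pos [0.601  0.1879 0.149 ] F [-0.2  0.4 -0.3] w 0.0441
narrow_ring_mid call [275.6, 261.5] 0.95 [0.5891, 0.1269]
narrow_ring_mid call [275.3, 269.6] 0.71 [0.5882, 0.1178]
R [[-0.063, -0.049, 0.997], [-0.998, 0.022, -0.062], [-0.019, -0.999, -0.05]]
```

View pics/w28.png

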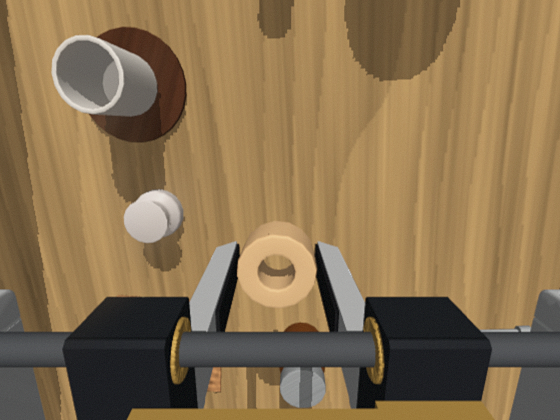

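```bash
python3 -c "
from h import *
s=state();p=get_image('wrist');T=np.array(p['tool_from_camera'])
for uv,h in (((277,270.5),-.0175),((275.6,261.5),-.0035)):
  d=T[:3,:3]@np.linalg.inv(p['camera_matrix'])@np.array([*uv,1]);c=T[:3,3];print(c+d*(h-c[1])/d[1])"
python3 -m pendant '[[[3,0,-0.6,0],[4,0,-0.75,0],[4,0,-0.75,0],[4,0,-0.75,0],[4,0,-0.75,0],[4,0,-0.75,0],[4,0,-0.75,0],[4,0,-0.75,0]]]'; python3 -m pendant '[[[4,0,-0.75,0],[4,0,-0.75,0],[4,0,-0.75,0],[4,0,-0.75,0],[2,0,-0.3,0],[0.5,0,0,0],[0,0,0,0],[0,0,0,0]]]'; python3 look.py w29 wide_ring_mid
```

```text
t 45.3 pos [0.5998 0.1877 0.147 ] F [ 0.1  0.4 -0. ] w 0.0442
[ 2.71581840e-04 -1.75000000e-02 -9.06233003e-05]
[ 0.00139062 -0.0035     -0.00088855]
time: 46.02
eef_pos: [0.5163, -0.1176, 0.1321]
eef_rot: [[-0.049, -0.071, 0.996], [-0.999, 0.028, -0.047], [-0.024, -0.997, -0.072]]
force: [0.7, -0.6, -0.7]
grip_width: 0.0439
time: 46.68
eef_pos: [0.4641, -0.3103, 0.12]
eef_rot: [[-0.059, -0.086, 0.995], [-0.998, 0.037, -0.056], [-0.032, -0.996, -0.088]]
force: [0.5, 0.3, -0.5]
grip_width: 0.0438
t 46.68 pos [ 0.4641 -0.3103  0.12  ] F [ 0.5  0.3 -0.5] w 0.0438
wide_ring_mid call [299.6, 225.8] 0.77 [0.4749, -0.321]
R [[-0.059, -0.086, 0.995], [-0.998, 0.037, -0.056], [-0.032, -0.996, -0.088]]
```

View pics/w29.png

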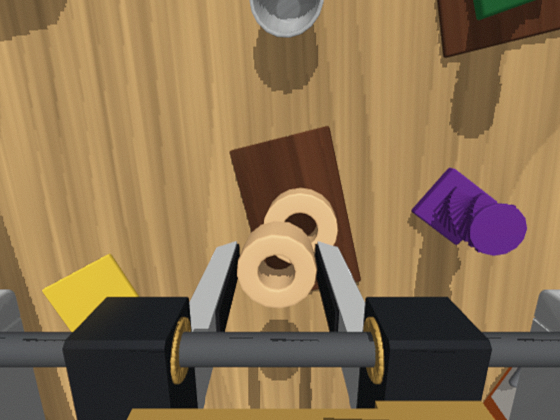

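```bash
python3 -m pendant '[[[0.5,0,0.7,0],[0.4,0.5,0.7,0],[0,1,0,0],[0,1,0,0],[0,1,0,0],[0,0.5,0,0],[0,0,0,0],[0,0,0,0]]]'; python3 look.py w30 wide_ring_mid
```

```text
time: 47.5
eef_pos: [0.4775, -0.3123, 0.0742]
eef_rot: [[-0.049, -0.087, 0.995], [-0.998, 0.038, -0.045], [-0.034, -0.996, -0.088]]
force: [-0.0, -0.3, -0.7]
grip_width: 0.0438
t 47.5 pos [ 0.4775 -0.3123  0.0742] F [-0.  -0.3 -0.7] w 0.0438
wide_ring_mid call [281.5, 219.4] 0.55 [0.4764, -0.3042]
R [[-0.049, -0.087, 0.995], [-0.998, 0.038, -0.045], [-0.034, -0.996, -0.088]]
```

View pics/w30.png

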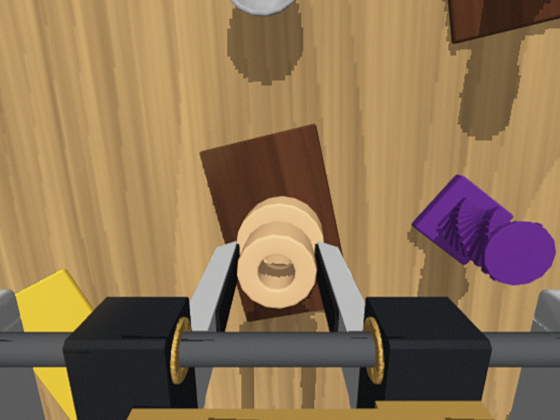

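```bash
python3 -m pendant '[[[0.4,0,0,0],[0.3,0.5,0,0],[0,0.7,0,0],[0,0.7,0,0],[0,0.3,0,0],[0,0,0,0],[0,0,0,0],[0,0,0,0]]]'; python3 look.py w31 wide_ring_mid;  python3 -c "
from h import *
s=state();p=get_image('side');save(p,'pics/s31.png',4,(260,120,380,220));
p=get_image('scene');save(p,'pics/c31.png',4,(150,120,280,220))"
```

```text
time: 48.32
eef_pos: [0.4759, -0.321, 0.0518]
eef_rot: [[-0.05, -0.083, 0.995], [-0.998, 0.035, -0.047], [-0.031, -0.996, -0.085]]
force: [-0.4, 0.6, 0.8]
grip_width: 0.044
t 48.32 pos [ 0.4759 -0.321   0.0518] F [-0.4  0.6  0.8] w 0.044
wide_ring_mid call [275.1, 262.0] 0.63 [0.4711, -0.3375]
wide_ring_mid call [280.2, 217.1] 0.58 [0.4761, -0.3052]
R [[-0.05, -0.083, 0.995], [-0.998, 0.035, -0.047], [-0.031, -0.996, -0.085]]
t 48.47 pos [ 0.4763 -0.3212  0.0522] F [ 0.1 -0.2 -1.4] w 0.0436
```

View pics/w31.png

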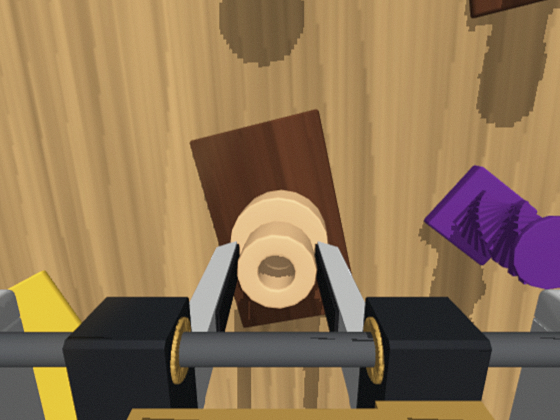

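View pics/s31.png

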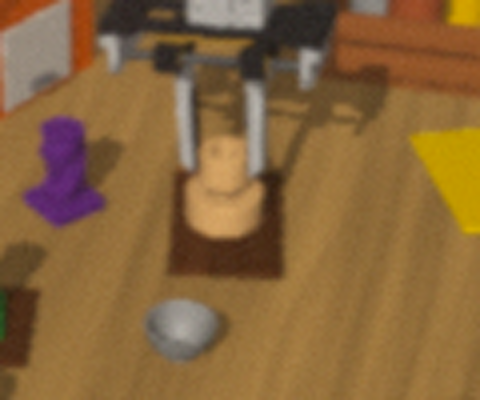

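View pics/c31.png

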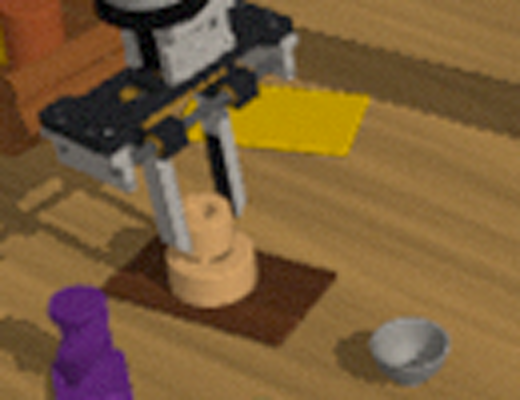

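All three views show the narrow ring just above the wide one and well aligned. I'll lower the last 6 mm and release.

```bash
python3 -m pendant '[[[-0.15,0.2,0,0],[0,0.3,0,0],[0,0.2,0,0],[0,0,0,0],[0,0,0,0],[0,0,0,0],[0,0,0,0],[0,0,0,0]]]'
```

```text
time: 49.23
eef_pos: [0.4762, -0.3195, 0.0453]
eef_rot: [[-0.049, -0.081, 0.995], [-0.998, 0.033, -0.047], [-0.029, -0.996, -0.083]]
force: [0.1, -0.2, -0.1]
grip_width: 0.0442
```

```bash
python3 -m pendant '[[[0,0,0,0],[0,0,0,0],[0,0,0,0],[0,0,0,0],[0,0,0,0],[0,-0.5,0,0],[0,-1.5,0,0],[0,-2,0,0]]]' 0.85;python3 -m pendant '[[[0,-2,0,0],[0,-2.5,0,0],[0,-3,0,0],[0,-2.5,0,0],[0,-2,0,0],[0,-0.5,0,0],[0,0,0,0],[0,0,0,0]]]' 0.85; python3 -c "
from h import *
for i in range(3): s=state();p=get_image('wrist')
save(p,'pics/w32c.png',3.5,(200,110,360,280))"
```

```text
time: 49.9
eef_pos: [0.4767, -0.3187, 0.0829]
eef_rot: [[-0.05, -0.088, 0.995], [-0.998, 0.039, -0.046], [-0.035, -0.995, -0.09]]
force: [0.9, 0.5, 0.3]
grip_width: 0.0797
time: 50.57
eef_pos: [0.4892, -0.3243, 0.2186]
eef_rot: [[-0.049, -0.083, 0.995], [-0.998, 0.035, -0.047], [-0.031, -0.996, -0.084]]
force: [-0.5, -0.2, -0.0]
grip_width: 0.0797
t 50.57 pos [ 0.4892 -0.3243  0.2186] F [-0.5 -0.2 -0. ] w 0.0797
t 50.62 pos [ 0.4889 -0.3241  0.2181] F [ 0.8 -0.3 -0.8] w 0.0799
t 50.67 pos [ 0.4886 -0.3239  0.2176] F [ 0.6 -0.5  0.2] w 0.0801
```

View pics/w32c.png

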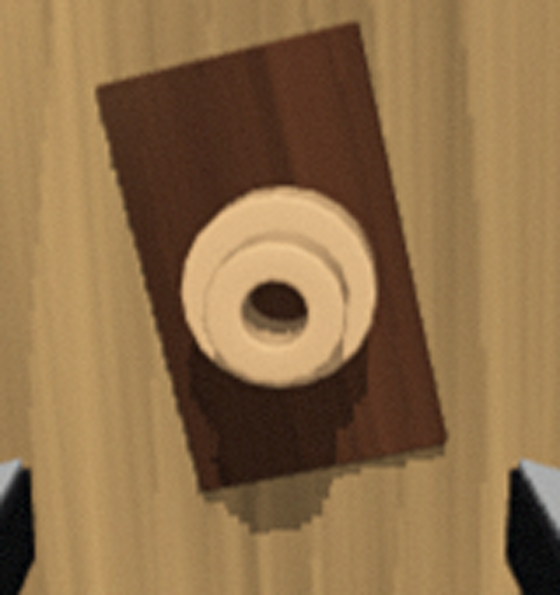

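```bash
python3 -c "
from h import *
s=state();p=get_image('wrist')
f=lambda u:(u[0]/3.5+200,u[1]/3.5+110)
print('narrow',onplane(p,f((274.5,314)),.062,s));print('wide',onplane(p,f((277.5,290)),.034,s))
c=np.array([onplane(p,f(u),.006,s)[:2] for u in ((98,88),(358,23),(446,440),(203,492))]);print(c.mean(0))
for c in ('scene','side'):
  p=get_image(c);save(p,f'pics/{c}_end.png')
  for n in Z:
    z=.048 if n=='narrow_ring_mid' else Z[n]
    print(c,n,[np.round(onplane(p,r['position'],z)[:2],3).tolist() for r in pinpoint(p,n)[:2]])
state()"
```

```text
t 50.72 pos [ 0.4885 -0.3238  0.2172] F [0.3 0.6 0.5] w 0.08
narrow [ 0.47661433 -0.32165393  0.062     ]
wide [ 0.4753829  -0.31958432  0.034     ]
[ 0.47278468 -0.31747948]
scene cup_mid [[0.472, 0.308]]
scene twist_toy_mid [[0.618, -0.305], [0.627, -0.124]]
scene wide_ring_mid [[0.478, -0.315]]
scene narrow_ring_mid [[0.476, -0.326]]
scene round_board_top [[0.466, 0.309]]
scene square_board_top [[0.631, -0.137]]
scene oblong_board_top [[0.288, -0.434], [0.473, -0.313]]
scene cork_mat_top [[0.456, 0.017]]
scene seed_jar_mid [[0.61, 0.027]]
scene skewer_mid [[0.755, 0.026]]
side cup_mid [[0.459, 0.306]]
side twist_toy_mid [[0.612, -0.299], [0.632, -0.132]]
side wide_ring_mid [[0.46, -0.323]]
side narrow_ring_mid [[0.467, -0.31]]
side round_board_top [[0.463, 0.309]]
side square_board_top [[0.626, -0.12]]
side oblong_board_top [[0.478, -0.313], [0.276, -0.44]]
side cork_mat_top [[0.475, 0.011]]
side seed_jar_mid [[0.61, 0.029]]
side skewer_mid [[0.75, 0.035]]
t 51.87 pos [ 0.4892 -0.3244  0.2186] F [-0.6  1.4 -0.2] w 0.0801
```

View pics/scene_end.png

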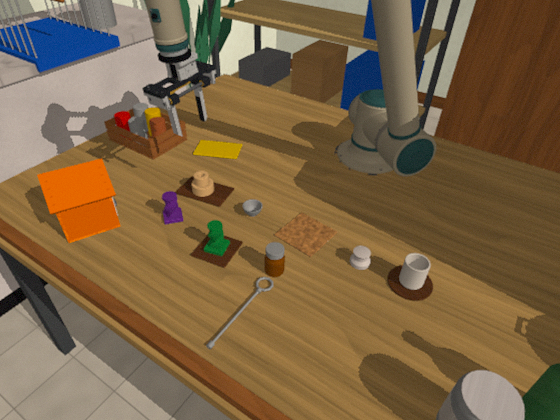

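View pics/side_end.png

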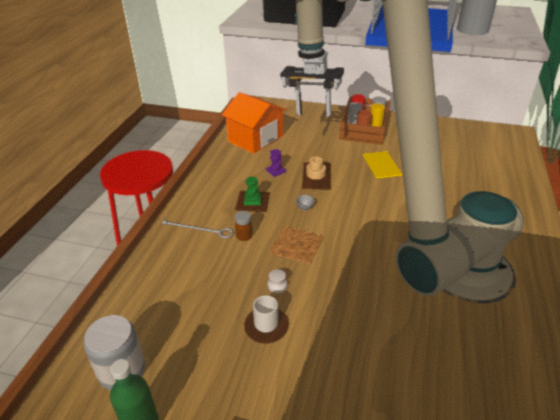

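The scene view shows the cup on the round board (415,272), the toy on the square board (216,240) and the rings stacked on the oblong board (203,184). The jar (274,260) and skewer have not moved and the gripper is clear.

```bash
python3 -c "
from rig import finish_job;print(finish_job())"
```

```text
the job is handed in; nothing more can be done
None
```

I parked the wide ring on the cork mat, then moved the cup to the round board and the green toy to the square board. After that I put the wide ring on the oblong board and the narrow ring on top of it, and handed in at about 52 s. No verdict was reported.

**Close wrist-camera checks:**

| Item | Measured offset from its target centre | Limit |
|---|---|---|
| Cup on round board | about 1 mm | 12 mm |
| Toy on square board | about 1–2 mm | 12 mm |
| Wide ring on oblong board | about 3 mm | 12 mm |
| Narrow ring on wide ring | about 2–3 mm | 10 mm |

- **Bystanders:** the jar's position agrees with the start to within a few mm. The skewer looks unmoved in the pictures, and its network fixes agree to about 2 cm, which is within their scatter. Nothing was touching the robot.
- **Disagreement:** the networks' readings from the two far cameras scatter by up to about 1.5 cm. Some of them put the toy, the cup or the wide ring near or beyond its limit. I trusted the close wrist fits, which the far pictures agree with by eye.
- **Tool tilt:** the tool tilted by up to about 5° while moving. The things looked flat after release, but I did not measure their tilt separately.

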